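# Put the plug gauge back in its drawer

## Task

The bore checks are finished: pull the part-open top drawer of the gauge chest right out, lay the go/no-go plug gauge gently down into its empty wooden rests in that drawer, the way round that fits (longer end to the right as you face the chest), and slide the drawer fully home without slamming it. The gauge is a precision part: do not drop it in; leave the other things on the bench where they are.

Things in the scene. Friction and masses are not known exactly. Their poses are not given: they have to be found in the camera images.
- gauge_chest: Low grey two-drawer gauge chest, fixed to the bench, 200 deep (x) x 270 wide (y) x 118 high. Origin: centre of its underside; its front faces its own -x, towards the robot. The lower drawer is locked. Only what lies lower than 98 above its underside passes under the front rail into the chest (a seated gauge clears it by 3).
- top_drawer (a joint): Slide of the top drawer in m: 0 shut, 0.115 fully out, along the chest's own -x; it stays where it is left (friction about 2 N). Starts partly open. Inside it is 246 wide, walls up to 96, floor 67 above the chest's underside. A smaller gauge of the set stays fixed in rests in its left half (y = 25 to 110 in the chest's frame).
- drawer_front (a point): Middle of the top edge of the top drawer's front, on its outer face, 110.5 above the chest's underside and 108 ahead of the chest's origin when shut. The front is 266 wide, 8 thick, 50 high. Moves with the drawer; axes as the chest's.
- drawer_pull (a point): Middle of the top drawer's pull: a round steel bar of 8 diameter, 100 long along the chest's y, its axis 35 in front of the drawer face (31 clear behind it; posts at 42 either side of the middle), 88.5 above the chest's underside, 29.5 below its top. Moves with the drawer; axes as the chest's.
- cradle (a point): Where gauge_mid lies when the gauge is seated in the empty wooden rests in the right half of the top drawer: 60 behind the inner face of the drawer front, 58 right of the chest's middle, 15.5 above the drawer floor. Moves with the drawer; axes as the chest's. The seated gauge's y axis points along this y. 3 mm of play lengthways; it fits one way round only.
- rest_right (a point): Middle of the right V-rest, on the seated axis, 20.5 from the cradle point towards -y: 6 thick along y, 90 degree V opening upward, 34 wide at the mouth, top 6 above the seated axis. It carries the handle; beyond it lies the long pocket for the longer end, closed by a wall at y = -48 from the cradle point.
- rest_left (a point): Middle of the left V-rest, alike, 29 from the cradle point towards +y; beyond it lies the short pocket for the shorter end, closed by a wall at y = +48. Between the two rests 43 mm along y are free for the fingers.
- plug_gauge: Go/no-go plug gauge, dumb-bell shaped, 90 long, 0.12 kg, lying on the bench. Origin at mid-length on its underside as built (it can roll, so use gauge_mid); its y axis runs along it. Handle of 15.4 diameter from y = -26 to 34; the longer end of 23.6 diameter from y = -45 to -27, the shorter end of 24.4 diameter from y = 35 to 45.
- gauge_mid (a point): On the gauge's axis at mid-length, 12 above the bench as it lies.
- gauge_long_end (a point): On the gauge's axis at the outer face of its longer end (45 from gauge_mid).
- link_casting: Bystander: raw aluminium link casting, 30x91x21, origin centre of underside.
- tally_counter: Bystander: round hand tally counter, 42 diameter, 36 high, origin centre of underside.
- cap_casting: Bystander: raw aluminium round cap casting, 68x70x21, origin centre of underside.
- elbow_casting: Bystander: raw aluminium elbow casting, 65x74x50, origin centre of underside.
Things that resemble listed ones, but are neither listed nor needed, are in the scene too. What is shaped like the plug_gauge but purple is not meant.

How it is judged (in metres and radians):
On the way, in this order (a step that is already met when the one before it is completed fails the run):
1. The top drawer is pulled out (at least 90 mm) (value of joint top_drawer above 0.09 m), for 0.1 s.
2. The plug gauge lies seated in its rests, let go, the drawer still out (distance between gauge_mid and cradle below 0.006 m and z of gauge_mid in the frame of cradle below 0.003 m and angle between the y axis of plug_gauge and the y axis of cradle, either way round below 0.06 rad and y of gauge_long_end in the frame of cradle below 0 m and contact force between the fingers and plug_gauge below 0.05 N and value of joint top_drawer above 0.06 m), for 0.2 s.
At the end, for the whole second after the job is handed in: The top drawer is shut to within 4 mm, with the plug gauge at rest and let go in its wooden rests: its middle within 6 mm of the seated place and no more than 3 mm high, its axis within 0.06 rad of the rests' and its longer end to the right (chest's -y) (value of joint top_drawer below 0.004 m and distance between gauge_mid and cradle below 0.006 m and z of gauge_mid in the frame of cradle below 0.003 m and angle between the y axis of plug_gauge and the y axis of cradle, either way round below 0.06 rad and y of gauge_long_end in the frame of cradle below 0 m and contact force between the fingers and plug_gauge below 0.05 N and linear speed of plug_gauge below 0.02 m/s); the robot touches nothing.
It fails at once if The gauge is dropped: it falls freely by more than about 18 mm (over 0.6 m/s out of the fingers) (linear speed of plug_gauge above 0.6 m/s and contact force between the fingers and plug_gauge below 0.05 N).
It fails at once if The drawer is slammed (closing faster than 0.5 m/s) (velocity of joint top_drawer below -0.5 m/s).
It fails at once if A bystander (link, cap or elbow casting, tally counter) is shifted by more than 30 mm (distance of any of link_casting, tally_counter, cap_casting, elbow_casting from where it was at the start of the episode above 0.03 m).
It also fails if it takes over 58 s, if anything falls off the work surface, if the arm or the gripper's body presses on something with over 40 N, if the wrist force passes 120 N, or if a joint passes its speed limit or range.

## Robot

A 6-joint arm with a two-finger parallel gripper is mounted at the origin on a cart in front of the work surface, level with it; the furniture and walls round the work are solid. World frame = base frame: x ahead of the robot, y to its left, z up, the work surface at z = 0. Lengths are in m, angles in degrees, forces in N, time in s.
With the tool pointing down it reaches from about 0.35 to 0.875 m from the base axis. Payload 4.2 kg.
Tool frame: the origin (TCP) lies on the centre line of the jaws, within the pads' length; the fingertips stand 19 mm ahead of it and the grasp point (between the pads) is the TCP; x points along the fingers, y is the direction in which the jaws open and shut, and the axes are right-handed (so a half turn about x gives the same grasp; the last joint's range is limited). The gripper opens to 87 mm and grips with 3 to 60 N. Pads are 19 mm wide; open, the fingers measure 117 mm over their backs; the gripper's body (75 mm by 190 mm) begins 51 mm behind the grasp point.
Start: joints at [-57.892, 22.042, 0.453, 0, -68.411, -14.817], TCP at [0.186, -0.597, 0.242] pointing down, gripper open.
Joint ranges: [-179.83, 179.83], [-69.29, 118.12], [-61.27, 80.66], [-181.25, 117.63], [-171.15, -9.14], [-177.46, 177.46]. Speed limits (degrees/s): [159.86, 159.86, 180, 180, 180, 180].

## Interface

Orientations are given as a 3x3 rotation matrix whose columns are the frame's x, y, z axes.
In Python, from station import r, viewer, job, spotter gives the robot as it stands.
- The arm moves only by the tool play_rows, never from a script. Its argument "commands" is a list of rows, each an object of numbers: "fingers": the gripper command: -1 is fully open, 1 is shut, values between are in proportion; "tx", "ty", "tz": the shift along the tool's x, y, z normalised to -1 to 1, where 1 is 750 mm; "ax", "ay", "az": the turn, a rotation vector about the tool's x, y, z normalised to -1 to 1, where 1 is pi rad. In form: [{"fingers": .., "tx": .., "ty": .., "tz": .., "ax": .., "ay": .., "az": ..}, ...]. A call has 1 to 5 rows; each row is the pose to reach, as a shift and turn from the pose commanded when the call began, along the tool's axes at that moment, turning the shorter way round; what a row does not reach only later rows make up. A row lasts 1/12 s, in which the tool goes at most 41.7 mm and 7.16 degrees, less where a joint would pass 70% of its speed; a pose out of reach is approached as far as the arm can. A call with a number of a shift or a turn outside -1 to 1 is refused whole. A call with a gripper value outside its range is refused whole. The fingers move at their own pace and stop on an object; the grip force is fixed at half the most. Time passes only in rows, so rows that repeat a pose let the fingers close. It gives the time, the measured TCP pose, the force and the opening at its end, in the units of the state.
- r.sense(): the state, without advancing time (a new reading comes with each control period).
- viewer.capture(name): name is "scene" or "top" or "wrist"; returns a dict with "image" (480x640x3 uint8, red, green, blue), "fx", "fy", "cx", "cy" (pixels), "R" (3x3) and "t" (3): a world point X has camera coordinates R X + t; the wrist camera has in their place "mount" (4x4, takes a point from camera to tool coordinates, whose origin is the TCP and whose axes are the tool frame's). Camera axes: x right, y down, z forward; pixel columns grow to the right and rows downward; lengths in m; the calibration is good to about 2 mm. A picture is of the moment at which its call begins: read the wrist's pose just before it. There is no depth.
- job.finish_job(): hands the job in, once; it reports no verdict.
Trained networks look in a picture, given as the dict that the camera call returned (one of the last four; its "shot" number tells which), for a name from the list of things; names that differ only in an ending like _2 or _b are one class to them, and where a whole thing is asked for, a point or a joint stands for the part that bears it (a point fixed in the world has none). Each returns a list of dicts, best first, with "score" (0 to 1); they miss things now and then, are a little off and sometimes report something else, mostly with a low value. They report only what shows in the picture. A call takes as long as a camera call. They do not tell look-alikes from the thing itself.
- spotter.find_in(name, picture): "uv" ([column, row] in pixels, amid what is visible of it).
- spotter.silhouettes(name, picture): "region" (480x640 bool, what is visible of it) and "uv" ([column, row] in pixels, amid what is visible of it).
The state is a dict: "time_s": time; "joints": joint angles; "joint_velocities": joint speeds; "effort": joint torques, N m; "tcp_pos": TCP position; "ee_rot": TCP orientation; "wrist_force": force on the tool from outside, world axes, zero at the start; "moment": the same for the moment, N m; "gripper_width": opening from 0.0 (shut) to 1.0 (fully open).
Only numpy, scipy, OpenCV 4.12 (cv2) and the standard library are available. Lean on these libraries where they do the work, as an engineer would, in place of code of your own. Each camera call takes 0.05 s, during which the arm holds its last target. There are 200 camera calls.

## Working session

There is one attempt and no reset: what is moved stays moved. The work goes in short steps, Python scripts to look and compute and a tool call to move; the robot and the scene stay as the last step left them, time stands still between calls to the robot, and variables do not carry over. Pictures are saved under pics/ and viewed, about 8 in all and at most 12, crops included, and the job is handed in when it is done.

Besides the shell and the picture viewer there is one more tool, called by a JSON object that holds its "fn" and its "kwargs". play_rows: Moves the arm, as the interface text tells. Its arguments: {"type":"object","properties":{"commands":{"type":"array"}},"required":["commands"]}

```bash
ls; mkdir -p pics
cat > h.py <<'E'
import numpy as np, cv2
from station import r, viewer, job, spotter
def save(p,name,crop=None,s=1):
    im=p["image"][:,:,::-1]
    if crop: im=im[crop[1]:crop[3],crop[0]:crop[2]]
    cv2.imwrite("pics/"+name,cv2.resize(np.ascontiguousarray(im),None,fx=s,fy=s,interpolation=cv2.INTER_CUBIC))
def cam(p,st=None):
    """R,t world->cam"""
    if "mount" in p:
        st=st or r.sense(); M=np.array(p["mount"]); T=np.eye(4); T[:3,:3]=st["ee_rot"]; T[:3,3]=st["tcp_pos"]
        W=np.linalg.inv(T@M); return W[:3,:3],W[:3,3]
    return np.array(p["R"]),np.array(p["t"])
def onplane(p,uv,z,C=None):
    R,t=C or cam(p); d=R.T@np.array([(uv[0]-p["cx"])/p["fx"],(uv[1]-p["cy"])/p["fy"],1]); o=-R.T@t
    return o+d*(z-o[2])/d[2]
def proj(p,X,C=None):
    R,t=C or cam(p); c=R@np.array(X)+t; return np.array([p["fx"]*c[0]/c[2]+p["cx"],p["fy"]*c[1]/c[2]+p["cy"]])
E
python3 - <<'E'
from h import *
s=r.sense(); print({k:np.round(v,3).tolist() for k,v in s.items()})
for n in("scene","top"):
    p=viewer.capture(n); save(p,n+"0.png")
    print(n,np.round(p["fx"]), "campos",-np.array(p["R"]).T@np.array(p["t"]))
    for k,z in(("plug_gauge",.012),("gauge_chest",.118),("drawer_front",.11),("drawer_pull",.0885),("link_casting",.01),("tally_counter",.018),("cap_casting",.01),("elbow_casting",.02)):
        for d in spotter.find_in(k,p)[:4]: print(k,round(d["score"],2),np.round(d["uv"]),np.round(onplane(p,d["uv"],z),3))
E
```

```text
pics
{'time_s': 0.0, 'joints': [-57.893, 22.089, 0.38, -0.029, -68.412, -14.816], 'joint_velocities': [-0.029, -0.075, -0.059, 0.002, 0.027, -0.045], 'effort': [-0.002, -39.067, 18.741, 4.22, 0.011, -0.0], 'tcp_pos': [0.186, -0.596, 0.24], 'ee_rot': [[-0.001, -0.297, 0.955], [0.002, 0.955, 0.297], [-1.0, 0.002, -0.0]], 'wrist_force': [0.453, 0.012, -0.068], 'moment': [0.009, -0.012, -0.004], 'gripper_width': 0.999}
scene 441.0 campos [0.01377059 0.58175815 0.60102001]
plug_gauge 0.82 [313. 282.] [0.525 0.069 0.012]
plug_gauge 0.75 [318. 247.] [ 0.609 -0.031  0.012]
plug_gauge 0.63 [380. 250.] [ 0.503 -0.129  0.012]
gauge_chest 0.72 [158. 278.] [0.626 0.348 0.118]
gauge_chest 0.18 [198. 299.] [0.531 0.328 0.118]
drawer_front 0.94 [201. 297.] [0.54  0.318 0.11 ]
drawer_front 0.59 [156. 278.] [0.638 0.346 0.11 ]
drawer_pull 0.61 [195. 299.] [0.565 0.316 0.089]
link_casting 0.71 [378. 283.] [ 0.43  -0.032  0.01 ]
link_casting 0.35 [321. 248.] [ 0.605 -0.034  0.01 ]
tally_counter 0.57 [366. 220.] [ 0.609 -0.203  0.018]
cap_casting 0.86 [318. 213.] [ 0.726 -0.147  0.01 ]
elbow_casting 0.84 [352. 197.] [ 0.714 -0.268  0.02 ]
top 557.0 campos [0.4615825  0.06167217 1.21734075]
plug_gauge 0.71 [353. 208.] [ 0.608 -0.032  0.012]
plug_gauge 0.69 [306. 248.] [0.523 0.071 0.012]
plug_gauge 0.55 [395. 256.] [ 0.501 -0.122  0.012]
gauge_chest 0.67 [187. 168.] [0.679 0.303 0.118]
gauge_chest 0.39 [431. 209.] [ 0.591 -0.181  0.118]
drawer_front 0.83 [195. 220.] [0.578 0.289 0.11 ]
drawer_pull 0.72 [198. 216.] [0.587 0.288 0.089]
link_casting 0.81 [353. 288.] [ 0.435 -0.03   0.01 ]
tally_counter 0.9 [432. 210.] [ 0.601 -0.206  0.018]
cap_casting 0.95 [406. 148.] [ 0.74  -0.153  0.01 ]
elbow_casting 0.61 [458. 157.] [ 0.717 -0.266  0.02 ]
```

View pics/top0.png

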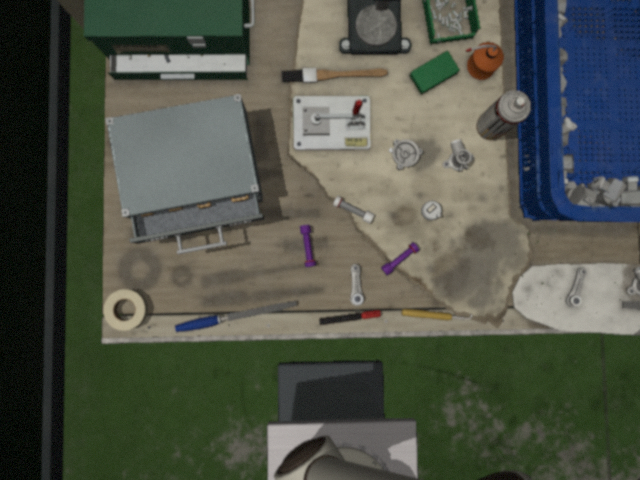

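View pics/scene0.png

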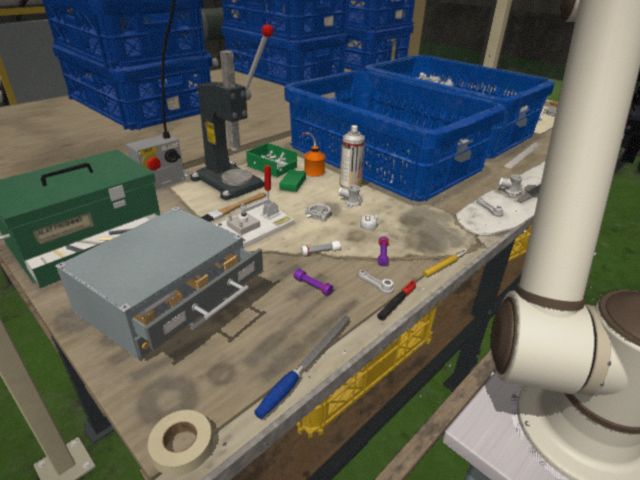

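The view shows three dumb-bells. The two at top (309,246) and (401,258) are purple, so they're look-alikes. The steel one at (354,208), also seen at scene (321,247), fits the description. The drawer front edge runs from about (133,240) to (261,217), and the chest corners are at (109,120), (238,97), (257,187) and (125,212). I'll confirm the gauge in a crop.

Run:
```python
from h import *
p=viewer.capture("top"); q=viewer.capture("scene")
a=p["image"][190:230,325:385,::-1]; b=q["image"][230:265,295:350,::-1]
a=cv2.resize(np.ascontiguousarray(a),(600,400)); b=cv2.resize(np.ascontiguousarray(b),(314,200))
c=np.ascontiguousarray(p["image"][85:260,100:270,::-1]);
cv2.imwrite("pics/g.png",np.vstack([a,np.hstack([b,np.zeros((200,286,3),np.uint8)])]))
for n,C in(("top",p),("scene",q)):
  for k,z in(("plug_gauge",.012),):
    for d in spotter.silhouettes(k,C)[:3]:
        m=d["region"].astype(np.uint8); v,u=np.nonzero(m)
        X=np.array([onplane(C,(x,y),z)[:2] for x,y in zip(u,v)]); mu=X.mean(0); w,V=np.linalg.eigh(np.cov((X-mu).T)); pr=(X-mu)@V[:,1]
        print(n,d["score"],np.round(d["uv"]),mu.round(4),"ang",np.degrees(np.arctan2(V[1,1],V[0,1])).round(1),"mid",(mu+V[:,1]*(pr.max()+pr.min())/2).round(4),"len",np.ptp(pr).round(4),"rgb",C["image"][m>0].mean(0).round())
for uv in((109,120),(238,97),(257,187),(125,212)): print(onplane(p,uv,.118).round(4))
for uv in((133,240),(261,217)): print(onplane(p,uv,.1105).round(4))
for k,z in(("gauge_chest",.118),("drawer_front",.1105),("drawer_pull",.0885)):
  for d in spotter.silhouettes(k,p)[:1]:
    cs,_=cv2.findContours(d["region"].astype(np.uint8),0,2); rr=cv2.minAreaRect(max(cs,key=len)); print(k,d["score"],[onplane(p,x,z).round(4).tolist() for x in cv2.boxPoints(rr)], d["region"].sum())
save(p,"c.png",(100,85,270,265),3.3)
```

```text
top 0.91 [397. 257.] [ 0.4975 -0.1328] ang 126.2 mid [ 0.4975 -0.1328] len 0.0947 rgb [89. 57. 97.]
top 0.79 [308. 246.] [0.5267 0.0676] ang -172.6 mid [0.5283 0.0678] len 0.0886 rgb [80. 43. 94.]
top 0.72 [354. 211.] [ 0.6049 -0.0351] ang 62.7 mid [ 0.6061 -0.0328] len 0.0898 rgb [131. 128. 122.]
scene 0.64 [315. 283.] [0.5274 0.0681] ang -174.6 mid [0.5288 0.0682] len 0.1049 rgb [106.  50. 124.]
scene 0.64 [378. 251.] [ 0.495  -0.1289] ang 127.5 mid [ 0.4965 -0.1308] len 0.1196 rgb [111.  52. 112.]
scene 0.57 [320. 247.] [ 0.6051 -0.0321] ang 63.9 mid [ 0.6045 -0.0332] len 0.0979 rgb [163. 156. 149.]
[0.7786 0.457  0.118 ]
[0.823  0.2017 0.118 ]
[0.6402 0.1654 0.118 ]
[0.5943 0.4241 0.118 ]
[0.5394 0.4105 0.1105]
[0.581  0.1588 0.1105]
gauge_chest 0.8 [[0.7849, 0.4651, 0.118], [0.8334, 0.189, 0.118], [0.5384, 0.1398, 0.118], [0.4941, 0.4114, 0.118]] 18014
drawer_front 0.65 [[0.5858, 0.4252, 0.1105], [0.6314, 0.1632, 0.1105], [0.5413, 0.1475, 0.1105], [0.4969, 0.4082, 0.1105]] 3832
drawer_pull 0.69 [[0.5897, 0.4347, 0.0885], [0.6351, 0.1637, 0.0885], [0.5418, 0.148, 0.0885], [0.4977, 0.4177, 0.0885]] 3944
```

View pics/g.png

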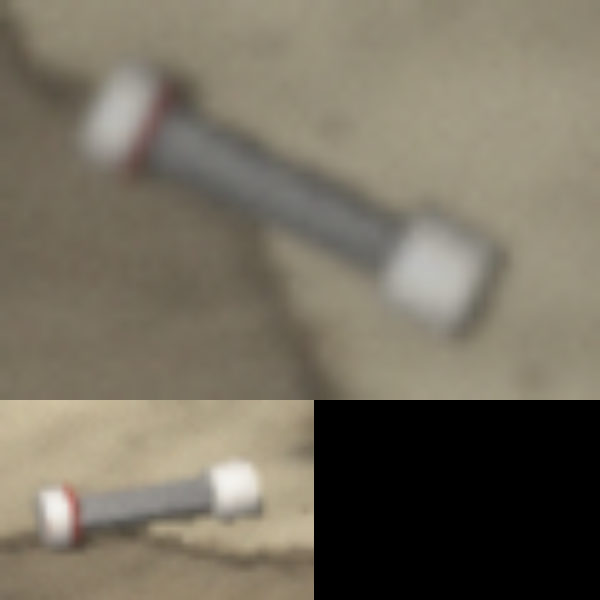

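View pics/c.png

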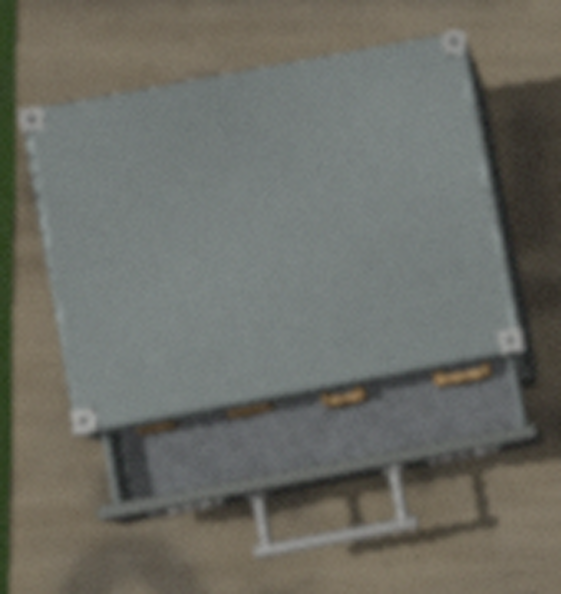

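The steel gauge is confirmed. Its short end, with the red ring, is at upper left (crop 130,115, top ~338,202). Its longer end is at lower right (crop 435,270, top ~369,217). In the chest crop the pull bar runs (255,551)–(410,522), and the right-half rests show at (343,398) and (462,376).

```bash
cat >> h.py <<'E'
from scipy.spatial.transform import Rotation as Ro
def Rdown(zdeg):
    a=np.radians(zdeg); z=np.array([np.cos(a),np.sin(a),0]); x=np.array([0,0,-1.]); return np.column_stack([x,np.cross(z,x),z])
def plan(wps,st=None):
    """wps: list of (pos, zdeg). prints tool-axis numbers, one call per waypoint"""
    st=st or r.sense(); P=np.array(st["tcp_pos"]); R=np.array(st["ee_rot"])
    for pos,zd in wps:
        Rn=Rdown(zd); d=R.T@(np.array(pos)-P)/.75; w=Ro.from_matrix(R.T@Rn).as_rotvec()/np.pi
        n=max(np.linalg.norm(d)*.75/.0417,np.linalg.norm(w)*180/7.16)
        print("t",d.round(4).tolist(),"a",w.round(4).tolist(),"rows",n.round(1)); P,R=np.array(pos),Rn
E
python3 - <<'E'
from h import *
p=viewer.capture("top")
f=lambda u,v:(100+u/3.3,85+v/3.3)
C=np.array([onplane(p,f(*c),.118) for c in((31,119),(455,41),(511,340),(83,421))]); print(C.mean(0).round(4))
a,b=onplane(p,f(257,551),.0885),onplane(p,f(411,522),.0885); m=(a+b)/2; print("pull",a,b,m,np.linalg.norm(a-b))
yaw=np.radians(10); ex=np.array([np.cos(yaw),np.sin(yaw)]); ey=np.array([-ex[1],ex[0]])
for n,q in(("pull",m),("fl",onplane(p,f(103,516),.1105)),("fr",onplane(p,f(535,434),.1105))): e=q[:2]-C.mean(0)[:2]; print(n,"in chest",(e@ex).round(4),(e@ey).round(4))
pre=[m[0]-.0,m[1],.24]
print(pre); s=np.array(r.sense()["tcp_pos"])
w=[(s+(np.array(pre)-s)*k/5,17.3+82.7*k/5) for k in range(1,6)]
plan(w); print(viewer.capture("wrist")["mount"])
E
```

```text
[0.7075 0.3129 0.118 ]
pull [0.51531437 0.32796397 0.0885    ] [0.53139925 0.23455511 0.0885    ] [0.52335681 0.28125954 0.0885    ] 0.09478363838683519
pull in chest -0.1868 0.0008
fl in chest -0.1505 0.1292
fr in chest -0.1508 -0.1322
[np.float64(0.5233568073643375), np.float64(0.2812595359067436), 0.24]
t [0.0004, 0.1968, 0.1555] a [-0.0919, -0.0, 0.0] rows 4.5
t [0.0004, 0.1443, 0.2051] a [-0.0919, 0.0, 0.0] rows 4.5
t [0.0004, 0.08, 0.2378] a [-0.0919, 0.0, 0.0] rows 4.5
t [0.0004, 0.009, 0.2507] a [-0.0919, 0.0, 0.0] rows 4.5
t [0.0004, -0.0628, 0.2429] a [-0.0919, 0.0, 0.0] rows 4.5
[[ 2.29860291e-04 -2.78949075e-01  9.60305868e-01 -1.43493112e-01]
 [ 9.99999968e-01  1.69707793e-04 -1.90064914e-04 -7.77842126e-04]
 [-1.09952958e-04  9.60305881e-01  2.78949105e-01 -7.53075138e-02]
 [ 0.00000000e+00  0.00000000e+00  0.00000000e+00  1.00000000e+00]]
```

{"fn": "play_rows", "kwargs": {"commands": [{"fingers":-1,"tx":0,"ty":0.197,"tz":0.1555,"ax":-0.092,"ay":0,"az":0},{"fingers":-1,"tx":0,"ty":0.197,"tz":0.1555,"ax":-0.092,"ay":0,"az":0},{"fingers":-1,"tx":0,"ty":0.197,"tz":0.1555,"ax":-0.092,"ay":0,"az":0},{"fingers":-1,"tx":0,"ty":0.197,"tz":0.1555,"ax":-0.092,"ay":0,"az":0},{"fingers":-1,"tx":0,"ty":0.197,"tz":0.1555,"ax":-0.092,"ay":0,"az":0}]}}

```text
time_s: 1.77
tcp_pos: [0.2535, -0.4178, 0.2418]
ee_rot: [[0.0, -0.558, 0.83], [0.001, 0.83, 0.558], [-1.0, 0.0, 0.001]]
wrist_force: [-0.5, 0.4, -0.0]
gripper_width: 0.999
```

{"fn": "play_rows", "kwargs": {"commands": [{"fingers":-1,"tx":0,"ty":0.144,"tz":0.205,"ax":-0.092,"ay":0,"az":0},{"fingers":-1,"tx":0,"ty":0.144,"tz":0.205,"ax":-0.092,"ay":0,"az":0},{"fingers":-1,"tx":0,"ty":0.144,"tz":0.205,"ax":-0.092,"ay":0,"az":0},{"fingers":-1,"tx":0,"ty":0.144,"tz":0.205,"ax":-0.092,"ay":0,"az":0},{"fingers":-1,"tx":0,"ty":0.144,"tz":0.205,"ax":-0.092,"ay":0,"az":0}]}}

```text
time_s: 2.18
tcp_pos: [0.3212, -0.2429, 0.242]
ee_rot: [[0.002, -0.772, 0.635], [0.0, 0.635, 0.772], [-1.0, -0.001, 0.001]]
wrist_force: [0.0, 0.8, 0.0]
gripper_width: 0.999
```

{"fn": "play_rows", "kwargs": {"commands": [{"fingers":-1,"tx":0,"ty":0.08,"tz":0.238,"ax":-0.092,"ay":0,"az":0},{"fingers":-1,"tx":0,"ty":0.08,"tz":0.238,"ax":-0.092,"ay":0,"az":0},{"fingers":-1,"tx":0,"ty":0.08,"tz":0.238,"ax":-0.092,"ay":0,"az":0},{"fingers":-1,"tx":0,"ty":0.08,"tz":0.238,"ax":-0.092,"ay":0,"az":0},{"fingers":-1,"tx":0,"ty":0.08,"tz":0.238,"ax":-0.092,"ay":0,"az":0}]}}

```text
time_s: 2.6
tcp_pos: [0.3894, -0.0668, 0.2422]
ee_rot: [[0.002, -0.922, 0.388], [0.001, 0.388, 0.922], [-1.0, -0.002, 0.002]]
wrist_force: [0.4, -0.2, -0.1]
gripper_width: 1.0
```

{"fn": "play_rows", "kwargs": {"commands": [{"fingers":-1,"tx":0,"ty":0.009,"tz":0.25,"ax":-0.092,"ay":0,"az":0},{"fingers":-1,"tx":0,"ty":0.009,"tz":0.25,"ax":-0.092,"ay":0,"az":0},{"fingers":-1,"tx":0,"ty":0.009,"tz":0.25,"ax":-0.092,"ay":0,"az":0},{"fingers":-1,"tx":0,"ty":0.009,"tz":0.25,"ax":-0.092,"ay":0,"az":0},{"fingers":-1,"tx":0,"ty":0.009,"tz":0.25,"ax":-0.092,"ay":0,"az":0}]}}

```text
time_s: 3.02
tcp_pos: [0.4569, 0.1091, 0.2419]
ee_rot: [[0.002, -0.994, 0.109], [0.001, 0.109, 0.994], [-1.0, -0.002, 0.001]]
wrist_force: [-0.6, -0.7, 0.0]
gripper_width: 1.0
```

{"fn": "play_rows", "kwargs": {"commands": [{"fingers":-1,"tx":0,"ty":-0.063,"tz":0.243,"ax":-0.092,"ay":0,"az":0},{"fingers":-1,"tx":0,"ty":-0.063,"tz":0.243,"ax":-0.092,"ay":0,"az":0},{"fingers":-1,"tx":0,"ty":-0.063,"tz":0.243,"ax":-0.092,"ay":0,"az":0},{"fingers":-1,"tx":0,"ty":-0.063,"tz":0.243,"ax":-0.092,"ay":0,"az":0},{"fingers":-1,"tx":0,"ty":-0.063,"tz":0.243,"ax":-0.092,"ay":0,"az":0}]}}

```text
time_s: 3.43
tcp_pos: [0.5242, 0.2851, 0.2411]
ee_rot: [[0.001, -0.984, -0.178], [0.001, -0.178, 0.984], [-1.0, -0.001, 0.0]]
wrist_force: [0.9, -0.1, -1.4]
gripper_width: 1.001
```

Run:
```python
from h import *
st=r.sense(); p=viewer.capture("wrist"); C=cam(p,st); print(np.round(st["tcp_pos"],4),np.round(st["joints"],1), np.degrees(np.arctan2(st["ee_rot"][1][2],st["ee_rot"][0][2])))
im=p["image"].copy()
for X in((.5153,.328,.0885),(.5314,.2346,.0885),(.5234,.2813,.0885)):
    uv=proj(p,X,C).astype(int); print(uv); cv2.circle(im,tuple(int(x) for x in uv),3,(255,0,0),1)
p["image"]=im; save(p,"w1.png")
```

```text
[0.5242 0.2851 0.2411] [ 44.1  19.3  -3.8   0.  -66.8 -33.9] 100.23006676406385
[317 275]
[318 167]
[317 223]
```

View pics/w1.png

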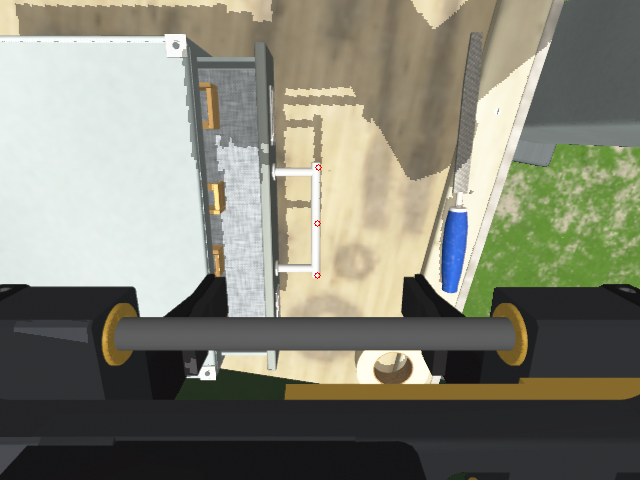

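The wrist view agrees with the top-view estimate: the bar is at (317,165)–(317,272), lying along the tool's z axis. Next I'll descend onto the bar with part-closed fingers.

{"fn": "play_rows", "kwargs": {"commands": [{"fingers":0.45,"tx":0,"ty":0.002,"tz":-0.003,"ax":0,"ay":0,"az":0},{"fingers":0.45,"tx":0,"ty":0.002,"tz":-0.003,"ax":0,"ay":0,"az":0},{"fingers":0.45,"tx":0,"ty":0.002,"tz":-0.003,"ax":0,"ay":0,"az":0},{"fingers":0.45,"tx":0.05,"ty":0.002,"tz":-0.003,"ax":0,"ay":0,"az":0},{"fingers":0.45,"tx":0.08,"ty":0.002,"tz":-0.003,"ax":0,"ay":0,"az":0}]}}

```text
time_s: 3.9
tcp_pos: [0.5212, 0.2774, 0.1812]
ee_rot: [[0.0, -0.985, -0.173], [0.002, -0.173, 0.985], [-1.0, -0.001, 0.002]]
wrist_force: [-0.5, -1.0, -1.8]
gripper_width: 0.707
```

{"fn": "play_rows", "kwargs": {"commands": [{"fingers":0.45,"tx":0,"ty":-0.003,"tz":0.003,"ax":0,"ay":0,"az":0},{"fingers":0.45,"tx":0,"ty":-0.003,"tz":0.003,"ax":0,"ay":0,"az":0},{"fingers":0.45,"tx":0,"ty":-0.003,"tz":0.003,"ax":0,"ay":0,"az":0},{"fingers":0.45,"tx":0,"ty":-0.003,"tz":0.003,"ax":0,"ay":0,"az":0},{"fingers":0.45,"tx":0,"ty":-0.003,"tz":0.003,"ax":0,"ay":0,"az":0}]}}

```text
time_s: 4.32
tcp_pos: [0.5244, 0.2816, 0.1835]
ee_rot: [[0.003, -0.985, -0.175], [0.002, -0.175, 0.985], [-1.0, -0.003, 0.002]]
wrist_force: [-0.8, -0.9, -0.1]
gripper_width: 0.334
```

{"fn": "play_rows", "kwargs": {"commands": [{"fingers":0.45,"tx":0.04,"ty":0.001,"tz":0,"ax":0,"ay":0,"az":0},{"fingers":0.45,"tx":0.08,"ty":0.001,"tz":0,"ax":0,"ay":0,"az":0},{"fingers":0.45,"tx":0.117,"ty":0.001,"tz":0,"ax":0,"ay":0,"az":0},{"fingers":0.45,"tx":0.117,"ty":0.001,"tz":0,"ax":0,"ay":0,"az":0},{"fingers":0.6,"tx":0.117,"ty":0.001,"tz":0,"ax":0,"ay":0,"az":0}]}}

```text
time_s: 4.73
tcp_pos: [0.5229, 0.2809, 0.0937]
ee_rot: [[-0.001, -0.984, -0.176], [-0.002, -0.176, 0.984], [-1.0, 0.001, -0.001]]
wrist_force: [0.4, 0.5, 0.4]
gripper_width: 0.251
```

{"fn": "play_rows", "kwargs": {"commands": [{"fingers":1,"tx":0,"ty":0,"tz":0,"ax":0,"ay":0,"az":0},{"fingers":1,"tx":0,"ty":0,"tz":0,"ax":0,"ay":0,"az":0},{"fingers":1,"tx":0,"ty":0,"tz":0,"ax":0,"ay":0,"az":0},{"fingers":1,"tx":0,"ty":0,"tz":0,"ax":0,"ay":0,"az":0}]}}

```text
time_s: 5.07
tcp_pos: [0.5241, 0.2821, 0.0962]
ee_rot: [[0.004, -0.984, -0.176], [0.003, -0.176, 0.984], [-1.0, -0.004, 0.002]]
wrist_force: [0.3, 0.1, 5.2]
gripper_width: 0.079
```

{"fn": "play_rows", "kwargs": {"commands": [{"fingers":1,"tx":0,"ty":0.02,"tz":0,"ax":0,"ay":0,"az":0},{"fingers":1,"tx":0,"ty":0.045,"tz":0,"ax":0,"ay":0,"az":0},{"fingers":1,"tx":0,"ty":0.07,"tz":0,"ax":0,"ay":0,"az":0},{"fingers":1,"tx":0,"ty":0.089,"tz":0,"ax":0,"ay":0,"az":0},{"fingers":1,"tx":0,"ty":0.089,"tz":0,"ax":0,"ay":0,"az":0}]}}

```text
time_s: 5.48
tcp_pos: [0.4562, 0.27, 0.0962]
ee_rot: [[0.002, -0.984, -0.176], [0.003, -0.176, 0.984], [-1.0, -0.003, 0.003]]
wrist_force: [-2.0, 0.3, 6.2]
gripper_width: 0.08
```

{"fn": "play_rows", "kwargs": {"commands": [{"fingers":1,"tx":0,"ty":0,"tz":0,"ax":0,"ay":0,"az":0},{"fingers":0.5,"tx":0,"ty":0,"tz":0,"ax":0,"ay":0,"az":0},{"fingers":0.5,"tx":0,"ty":0,"tz":0,"ax":0,"ay":0,"az":0},{"fingers":0.5,"tx":0,"ty":0,"tz":0,"ax":0,"ay":0,"az":0}]}}

```text
time_s: 5.82
tcp_pos: [0.4572, 0.2695, 0.0941]
ee_rot: [[0.0, -0.985, -0.175], [0.001, -0.175, 0.985], [-1.0, -0.0, 0.0]]
wrist_force: [0.5, -0.5, -0.4]
gripper_width: 0.212
```

Run:
```python
from h import *
st=r.sense(); a=np.array(st["tcp_pos"])
plan([(a+[0,0,.14],100),([.52,.13,.22],82),([.606,-.03,.19],63)])
```

```text
t [-0.1867, -0.0001, 0.0001] a [0.0005, 0.0001, 0.0001] rows 3.4
t [0.0188, -0.0502, -0.1977] a [0.1, 0.0, 0.0] rows 3.7
t [0.04, -0.1432, -0.1953] a [0.1056, 0.0, 0.0] rows 4.4
```

{"fn": "play_rows", "kwargs": {"commands": [{"fingers":0.5,"tx":-0.187,"ty":0,"tz":0,"ax":0,"ay":0,"az":0},{"fingers":0.5,"tx":-0.187,"ty":0,"tz":0,"ax":0,"ay":0,"az":0},{"fingers":0.5,"tx":-0.187,"ty":0,"tz":0,"ax":0,"ay":0,"az":0},{"fingers":0.2,"tx":-0.187,"ty":0,"tz":0,"ax":0,"ay":0,"az":0}]}}

```text
time_s: 6.15
tcp_pos: [0.4595, 0.2708, 0.2404]
ee_rot: [[0.008, -0.984, -0.176], [0.006, -0.176, 0.984], [-1.0, -0.009, 0.004]]
wrist_force: [0.8, 0.7, 0.1]
gripper_width: 0.273
```

{"fn": "play_rows", "kwargs": {"commands": [{"fingers":-0.2,"tx":0.019,"ty":-0.05,"tz":-0.198,"ax":0.1,"ay":0,"az":0},{"fingers":-0.2,"tx":0.019,"ty":-0.05,"tz":-0.198,"ax":0.1,"ay":0,"az":0},{"fingers":-0.2,"tx":0.019,"ty":-0.05,"tz":-0.198,"ax":0.1,"ay":0,"az":0},{"fingers":-0.2,"tx":0.019,"ty":-0.05,"tz":-0.198,"ax":0.1,"ay":0,"az":0}]}}

```text
time_s: 6.48
tcp_pos: [0.5204, 0.1272, 0.2194]
ee_rot: [[-0.001, -0.99, 0.141], [-0.0, 0.141, 0.99], [-1.0, 0.001, -0.001]]
wrist_force: [0.9, 0.2, -0.2]
gripper_width: 0.535
```

{"fn": "play_rows", "kwargs": {"commands": [{"fingers":-0.2,"tx":0.04,"ty":-0.143,"tz":-0.195,"ax":0.1056,"ay":0,"az":0},{"fingers":-0.2,"tx":0.04,"ty":-0.143,"tz":-0.195,"ax":0.1056,"ay":0,"az":0},{"fingers":-0.2,"tx":0.04,"ty":-0.143,"tz":-0.195,"ax":0.1056,"ay":0,"az":0},{"fingers":-0.2,"tx":0.04,"ty":-0.143,"tz":-0.195,"ax":0.1056,"ay":0,"az":0},{"fingers":-0.2,"tx":0.04,"ty":-0.143,"tz":-0.195,"ax":0.1056,"ay":0,"az":0}]}}

```text
time_s: 6.9
tcp_pos: [0.6071, -0.034, 0.188]
ee_rot: [[-0.002, -0.89, 0.456], [-0.001, 0.456, 0.89], [-1.0, 0.002, -0.002]]
wrist_force: [0.0, 0.9, -0.1]
gripper_width: 0.6
```

Run:
```python
from h import *
st=r.sense(); p=viewer.capture("wrist"); C=cam(p,st); print(np.round(st["tcp_pos"],4), np.degrees(np.arctan2(st["ee_rot"][1][2],st["ee_rot"][0][2])))
for d in spotter.silhouettes("plug_gauge",p)[:2]:
    v,u=np.nonzero(d["region"]); z=.012
    X=np.array([onplane(p,(x,y),z,C)[:2] for x,y in zip(u,v)]); mu=X.mean(0); w,V=np.linalg.eigh(np.cov((X-mu).T)); pr=(X-mu)@V[:,1]
    print(d["score"],np.round(d["uv"]),"ang",np.degrees(np.arctan2(V[1,1],V[0,1])).round(1),"mid",(mu+V[:,1]*(pr.max()+pr.min())/2).round(4),"len",np.ptp(pr).round(4))
save(p,"w2.png")
```

```text
[ 0.6071 -0.034   0.188 ] 62.85226814250018
0.86 [444. 274.] ang -173.8 mid [0.5264 0.0667] len 0.0862
0.8 [379.  56.] ang 127.0 mid [ 0.498  -0.1322] len 0.0935
```

View pics/w2.png

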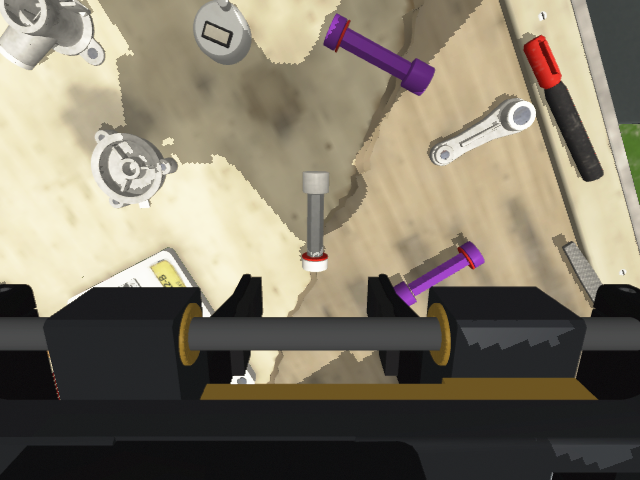

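The steel gauge stands upright in view, from (316,172) at the long end down to (314,270) at the short, red-ringed end. That lines it up with the tool. The nets only boxed the purple look-alikes here.

Run:
```python
from h import *
st=r.sense(); p=viewer.capture("wrist"); C=cam(p,st); hsv=cv2.cvtColor(p["image"],cv2.COLOR_RGB2HSV)
L=onplane(p,(315.5,175),.018,C);S=onplane(p,(314.5,263),.020,C)
print(L,S,np.linalg.norm(L-S),np.degrees(np.arctan2(*(S-L)[1::-1])))
# handle/end boundaries
a=onplane(p,(315.5,194),.02,C);b=onplane(p,(314.5,254),.02,C);print(a,b,np.linalg.norm(a-b))
# long end bottom inner edge
ang=np.radians(62.9);e=np.array([np.cos(ang),np.sin(ang)])
for mid in([.6061,-.0328],[.6045,-.0332]):
    m=np.array(mid)
    for k,z in((-45,.024),(-27,.024),(35,.0245),(45,.0245)): print(k,proj(p,[*(m+e*k/1000),z],C).round(1))
```

```text
[ 0.58728849 -0.07055317  0.018     ] [0.62494202 0.00082372 0.02      ] 0.08072452541926646 62.186959390594616
[ 0.59474114 -0.05604183  0.02      ] [ 0.62091601 -0.00701308  0.02      ] 0.0555782503413357
-45 [316.1 172.4]
-27 [316.1 193.4]
35 [316.1 261.1]
45 [316.1 271.3]
-45 [317.5 171.1]
-27 [317.5 192.2]
35 [317.5 260. ]
45 [317.5 270.2]
```

{"fn": "play_rows", "kwargs": {"commands": [{"fingers":-0.2,"tx":0.05,"ty":0.001,"tz":0.006,"ax":0,"ay":0,"az":0},{"fingers":-0.2,"tx":0.1,"ty":0.001,"tz":0.006,"ax":0,"ay":0,"az":0},{"fingers":-0.2,"tx":0.14,"ty":0.001,"tz":0.006,"ax":0,"ay":0,"az":0},{"fingers":-0.2,"tx":0.17,"ty":0.001,"tz":0.006,"ax":0,"ay":0,"az":0},{"fingers":-0.2,"tx":0.17,"ty":0.001,"tz":0.006,"ax":0,"ay":0,"az":0}]}}

```text
time_s: 7.47
tcp_pos: [0.6035, -0.0246, 0.0574]
ee_rot: [[-0.011, -0.892, 0.452], [-0.001, 0.452, 0.892], [-1.0, 0.009, -0.006]]
wrist_force: [-0.8, -0.2, -0.8]
gripper_width: 0.595
```

Run:
```python
from h import *
plan([([.6086,-.0296,.023],62.5)]); print(r.sense()["tcp_pos"])
```

```text
t [0.0458, -0.0095, -0.0025] a [0.0034, -0.0018, -0.0029] rows 0.8
[ 0.60348429 -0.02464949  0.05741768]
```

{"fn": "play_rows", "kwargs": {"commands": [{"fingers":-0.2,"tx":0.02,"ty":-0.004,"tz":0,"ax":0,"ay":0,"az":0},{"fingers":-0.2,"tx":0.02,"ty":-0.004,"tz":0,"ax":0,"ay":0,"az":0},{"fingers":-0.2,"tx":0.02,"ty":-0.004,"tz":0,"ax":0,"ay":0,"az":0},{"fingers":-0.2,"tx":0.02,"ty":-0.004,"tz":0,"ax":0,"ay":0,"az":0}]}}

```text
time_s: 7.8
tcp_pos: [0.6111, -0.0262, 0.0491]
ee_rot: [[0.003, -0.892, 0.452], [0.0, 0.452, 0.892], [-1.0, -0.002, 0.001]]
wrist_force: [0.3, -0.6, 0.0]
gripper_width: 0.601
```

Run:
```python
from h import *
plan([([.6086,-.0296,.023],62.5)]); print(r.sense()["tcp_pos"],r.sense()["joint_velocities"])
```

```text
t [0.0348, 0.001, -0.0056] a [0.0036, 0.0005, 0.0007] rows 0.6
[ 0.61106717 -0.02619312  0.04913902] [-0.27178106 -0.2766906   0.03658068 -0.02654654  0.33727983  0.0530481 ]
```

{"fn": "play_rows", "kwargs": {"commands": [{"fingers":-0.2,"tx":0.02,"ty":0.001,"tz":-0.005,"ax":0,"ay":0,"az":0},{"fingers":-0.2,"tx":0.034,"ty":0.001,"tz":-0.005,"ax":0,"ay":0,"az":0},{"fingers":-0.2,"tx":0.034,"ty":0.001,"tz":-0.005,"ax":0,"ay":0,"az":0},{"fingers":-0.2,"tx":0.034,"ty":0.001,"tz":-0.005,"ax":0,"ay":0,"az":0},{"fingers":-0.2,"tx":0.034,"ty":0.001,"tz":-0.005,"ax":0,"ay":0,"az":0}]}}

```text
time_s: 8.22
tcp_pos: [0.6085, -0.0297, 0.0225]
ee_rot: [[0.001, -0.892, 0.452], [-0.0, 0.452, 0.892], [-1.0, -0.001, 0.0]]
wrist_force: [0.2, -0.4, 0.1]
gripper_width: 0.598
```

Run:
```python
from h import *
for i in range(3):
    st=r.sense();print(np.round(st["tcp_pos"],4),np.round(st["ee_rot"],3)[2]); p=viewer.capture("wrist")
plan([([.6086,-.0296,.023],62.5)])
save(p,"w3.png")
```

```text
[ 0.6085 -0.0297  0.0225] [-1.    -0.001  0.   ]
[ 0.6085 -0.0297  0.0226] [-1.    -0.001  0.001]
[ 0.6085 -0.0297  0.0226] [-1.    -0.001  0.001]
t [-0.0006, -0.0002, 0.0003] a [0.0033, 0.0002, 0.0003] rows 0.1
```

View pics/w3.png

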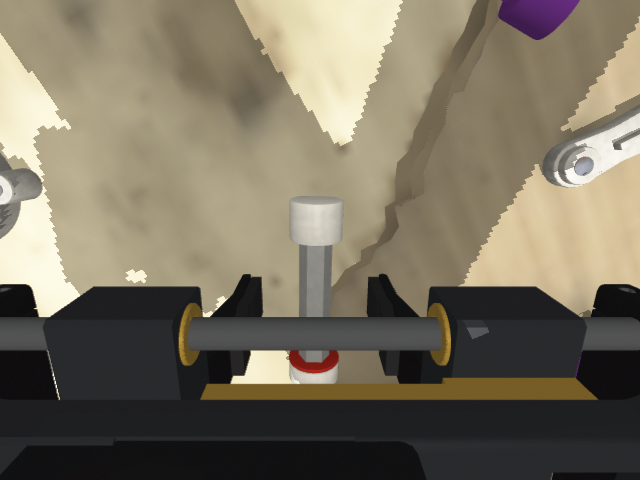

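The gauge lies centred between the jaws, from (316,200) at the long end to (314,380). Closing now.

{"fn": "play_rows", "kwargs": {"commands": [{"fingers":1,"tx":0,"ty":0,"tz":0,"ax":0,"ay":0,"az":0},{"fingers":1,"tx":0,"ty":0,"tz":0,"ax":0,"ay":0,"az":0},{"fingers":1,"tx":0,"ty":0,"tz":0,"ax":0,"ay":0,"az":0},{"fingers":1,"tx":0,"ty":0,"tz":0,"ax":0,"ay":0,"az":0},{"fingers":1,"tx":0,"ty":0,"tz":0,"ax":0,"ay":0,"az":0}]}}

```text
time_s: 8.78
tcp_pos: [0.6079, -0.0298, 0.0218]
ee_rot: [[-0.0, -0.892, 0.453], [-0.0, 0.453, 0.892], [-1.0, 0.0, -0.0]]
wrist_force: [-0.4, -0.0, -0.2]
gripper_width: 0.301
```

Run:
```python
from h import *
p=viewer.capture("wrist"); save(p,"w4.png"); M=np.array(p["mount"]); Mi=np.linalg.inv(M)
def tp(X): c=(Mi@np.array([*X,1]))[:3]; return np.array([p["fx"]*c[0]/c[2]+p["cx"],p["fy"]*c[1]/c[2]+p["cy"]]).round(1)
# axis 10.5mm ahead of TCP; gauge_mid at tool z = -.004+o
for o in(-.003,0,.003):
    print(o,"long face top edge",tp((.0105-.0118,0,-.004+o-.045)),"inner edge",tp((.0105-.0118,0,-.004+o-.027)))
g=p["image"][190:260,306:326].mean((1,2)); print(np.round(g).astype(int).tolist())
a=np.array([.6085,-.0297,.0226]);plan([(a+[0,0,.15],62.5),])
st=r.sense(); print(st["gripper_width"],st["tcp_pos"])
# cradle: bar at pull end (.4562,.27), chest axes yaw 10.1; chest mid line from top view
yaw=np.radians(10.1); ex=np.array([np.cos(yaw),np.sin(yaw)]); ey=np.array([-ex[1],ex[0]])
c0=np.array([.7075,.3129]); bar=np.array([.4562,.270]); d=bar-c0; print("bar in chest",d@ex,d@ey)
cr=c0+ex*(d@ex+.103)-ey*.058; print("cradle",cr, "tcp target", cr+ey*.004)
```

```text
-0.003 long face top edge [317.9 196.8] inner edge [317.8 239.8]
0 long face top edge [317.9 204.2] inner edge [317.8 246.6]
0.003 long face top edge [317.9 211.5] inner edge [317.8 253.4]
[144, 145, 145, 146, 146, 147, 147, 137, 133, 138, 141, 145, 150, 153, 157, 167, 211, 215, 215, 214, 213, 212, 211, 209, 208, 207, 206, 205, 205, 205, 205, 206, 206, 206, 206, 206, 205, 204, 202, 200, 198, 199, 200, 200, 199, 198, 197, 196, 194, 193, 193, 193, 193, 193, 191, 189, 187, 151, 136, 135, 135, 135, 134, 134, 134, 133, 133, 133, 133, 133]
t [-0.2011, -0.0006, 0.0005] a [0.0032, -0.0, -0.0] rows 3.6
0.2592697353897495 [ 0.60789436 -0.02984635  0.02178956]
bar in chest -0.2549288816769222 0.0018344718460130416
cradle [0.5680968  0.22915554] tcp target [0.56739534 0.23309356]
```

{"fn": "play_rows", "kwargs": {"commands": [{"fingers":1,"tx":0,"ty":0,"tz":0,"ax":0,"ay":0,"az":0},{"fingers":1,"tx":0,"ty":0,"tz":0,"ax":0,"ay":0,"az":0},{"fingers":1,"tx":0,"ty":0,"tz":0,"ax":0,"ay":0,"az":0},{"fingers":1,"tx":0,"ty":0,"tz":0,"ax":0,"ay":0,"az":0}]}}

```text
time_s: 9.17
tcp_pos: [0.6079, -0.0299, 0.0218]
ee_rot: [[-0.0, -0.892, 0.453], [-0.0, 0.453, 0.892], [-1.0, -0.0, -0.0]]
wrist_force: [0.3, -0.9, 0.5]
gripper_width: 0.169
```

{"fn": "play_rows", "kwargs": {"commands": [{"fingers":1,"tx":-0.03,"ty":0,"tz":0,"ax":0,"ay":0,"az":0},{"fingers":1,"tx":-0.08,"ty":0,"tz":0,"ax":0,"ay":0,"az":0},{"fingers":1,"tx":-0.13,"ty":0,"tz":0,"ax":0,"ay":0,"az":0},{"fingers":1,"tx":-0.18,"ty":0,"tz":0,"ax":0,"ay":0,"az":0},{"fingers":1,"tx":-0.23,"ty":0,"tz":0,"ax":0,"ay":0,"az":0}]}}

```text
time_s: 9.58
tcp_pos: [0.6072, -0.0299, 0.1957]
ee_rot: [[-0.001, -0.892, 0.453], [0.0, 0.453, 0.892], [-1.0, 0.001, -0.0]]
wrist_force: [1.0, 0.2, -1.3]
gripper_width: 0.162
```

Run:
```python
from h import *
print(r.sense()["tcp_pos"],r.sense()["gripper_width"])
plan([([.588,.1,.21],80),([.5674,.2331,.21],100.1)])
p=viewer.capture("top"); save(p,"top2.png",(100,170,270,290),4)
```

```text
[ 0.60716749 -0.02989234  0.19570284] 0.16246066839952705
t [-0.019, 0.1012, 0.1428] a [-0.094, -0.0001, -0.0004] rows 3.2
t [0.0, 0.0579, 0.17] a [-0.1117, 0.0, 0.0] rows 3.2
```

View pics/top2.png

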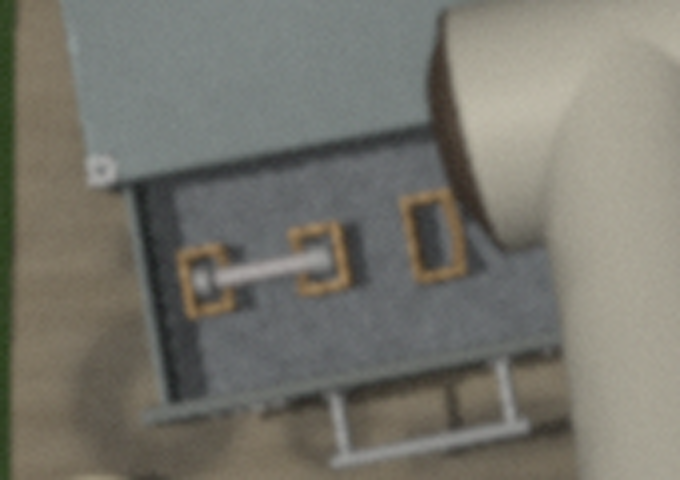

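The drawer is out. The arm hides the right rest, but the short pocket frame shows at crop (432,235). Carrying the gauge over.

{"fn": "play_rows", "kwargs": {"commands": [{"fingers":1,"tx":-0.019,"ty":0.101,"tz":0.143,"ax":-0.094,"ay":0,"az":0},{"fingers":1,"tx":-0.019,"ty":0.101,"tz":0.143,"ax":-0.094,"ay":0,"az":0},{"fingers":1,"tx":-0.019,"ty":0.101,"tz":0.143,"ax":-0.094,"ay":0,"az":0},{"fingers":1,"tx":-0.019,"ty":0.101,"tz":0.143,"ax":-0.094,"ay":0,"az":0}]}}

```text
time_s: 9.97
tcp_pos: [0.5884, 0.1049, 0.2091]
ee_rot: [[0.002, -0.986, 0.168], [0.002, 0.168, 0.986], [-1.0, -0.001, 0.002]]
wrist_force: [0.1, -1.4, -1.4]
gripper_width: 0.162
```

{"fn": "play_rows", "kwargs": {"commands": [{"fingers":1,"tx":0,"ty":0.058,"tz":0.17,"ax":-0.1117,"ay":0,"az":0},{"fingers":1,"tx":0,"ty":0.058,"tz":0.17,"ax":-0.1117,"ay":0,"az":0},{"fingers":1,"tx":0,"ty":0.058,"tz":0.17,"ax":-0.1117,"ay":0,"az":0},{"fingers":1,"tx":0,"ty":0.058,"tz":0.17,"ax":-0.1117,"ay":0,"az":0},{"fingers":1,"tx":0,"ty":0.058,"tz":0.17,"ax":-0.1117,"ay":0,"az":0}]}}

```text
time_s: 10.38
tcp_pos: [0.5673, 0.236, 0.2077]
ee_rot: [[-0.001, -0.984, -0.179], [-0.0, -0.179, 0.984], [-1.0, 0.001, 0.0]]
wrist_force: [0.4, -0.6, -1.3]
gripper_width: 0.163
```

Run:
```python
from h import *
p=viewer.capture("wrist"); st=r.sense();p=viewer.capture("wrist"); C=cam(p,st); print(np.round(st["tcp_pos"],4),st["gripper_width"], np.degrees(np.arctan2(st["ee_rot"][1][2],st["ee_rot"][0][2])))
yaw=np.radians(10.1); ex=np.array([np.cos(yaw),np.sin(yaw)]); ey=np.array([-ex[1],ex[0]]); cr=np.array([.5681,.22916])
im=p["image"].copy()
for dx,dy,z in((0,0,.0825),(-.017,-.0205,.0885),(.017,-.0205,.0885),(-.017,.029,.0885),(.017,.029,.0885),(-.068,.008,.1105),(-.068,-.075,.1105),(-.068,.108,.1105),(-.103,.058,.0925),(-.103,.108,.0925),(-.103,.008,.0925)):
    uv=proj(p,[*(cr+ex*dx+ey*dy),z],C); print(dx,dy,uv.round(1)); cv2.circle(im,tuple(int(round(x)) for x in uv),2,(255,0,0),-1)
cv2.imwrite("pics/w5.png",im[:,:,::-1]); np.save("w5.npy",p["image"])
```

```text
[0.5675 0.2342 0.2077] 0.1632693106718481 100.193096426379
0 0 [316.2 230.3]
-0.017 -0.0205 [339.1 206. ]
0.017 -0.0205 [293.6 205.9]
-0.017 0.029 [337.7 268. ]
0.017 0.029 [294.5 267.9]
-0.068 0.008 [412.  251.5]
-0.068 -0.075 [422.  129.6]
-0.068 0.108 [402.1 371.9]
-0.103 0.058 [445.  303.9]
-0.103 0.108 [438.8 358.1]
-0.103 0.008 [451.8 244.1]
```

View pics/w5.png

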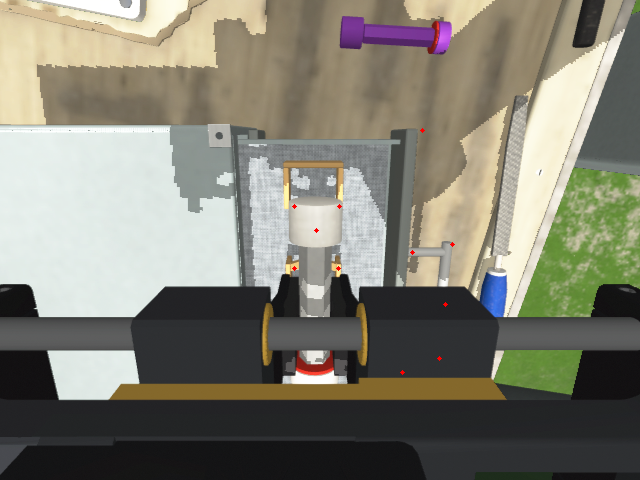

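Run:
```python
import numpy as np,cv2
im=np.load("w5.npy")[:,:,::-1]; cv2.imwrite("pics/w5c.png",cv2.resize(np.ascontiguousarray(im[115:290,230:460]),None,fx=3.4,fy=3.4,interpolation=cv2.INTER_CUBIC))
```

```text
(no output)
```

View pics/w5c.png

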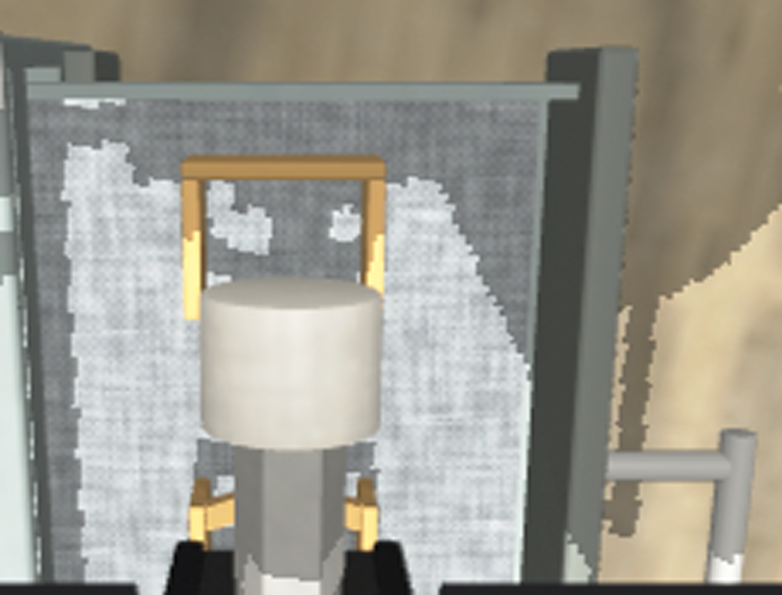

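Run:
```python
from h import *
st=r.sense(); p=viewer.capture("wrist"); C=cam(p,st)
yaw=np.radians(10.1); ex=np.array([np.cos(yaw),np.sin(yaw)]); ey=np.array([-ex[1],ex[0]]); cr=np.array([.5681,.22916])+.001*ex
for dy,z,obs in((-.048,.0885,167.4),(-.0175,.0885,208.5),(.026,.0885,256.2),(.032,.0885,0)):
    print(dy,proj(p,[*(cr+ey*dy),z],C).round(1),obs)
for y in (-.1375,): print("front R end top",proj(p,[*(cr+ex*-.068+ey*(-.133+.058)),.1105],C).round(1),"obs 129.7")
print("bar end axis top", proj(p,[*(cr+ex*-.103+ey*(-.05+.058)),.0925],C).round(1),"obs ~241-243")
print("wall y -123 inner z .096", proj(p,[*(cr+ey*(-.123+.058)),.096],C).round(1),"obs inner edge ~",115+100/3.4,"outer",115+83/3.4)
e=cr+ey*.004; print("target",e); plan([([*e,.16],100.1)])
```

```text
-0.048 [314.9 170.4] 167.4
-0.0175 [314.9 211.5] 208.5
0.026 [314.9 265.8] 256.2
0.032 [314.9 272.9] 0
front R end top [420.1 131.4] obs 129.7
bar end axis top [450.2 245.4] obs ~241-243
wall y -123 inner z .096 [315.  146.6] obs inner edge ~ 144.41176470588235 outer 139.41176470588235
target [0.56838304 0.23327338]
t [0.064, -0.0009, 0.0013] a [-0.0003, -0.0002, -0.0004] rows 1.2
```

Measured against the view, the pocket sits about 1 mm further along +x and 2 mm further along −y than predicted. I'm correcting for that and lowering in stages.

Run:
```python
from h import *
print(r.sense()["tcp_pos"]); plan([([.5688,.2312,.125],100.1)])
```

```text
[0.56795326 0.23225416 0.20802167]
t [0.1107, -0.001, -0.0015] a [-0.0003, -0.0002, -0.0004] rows 2.0
```

{"fn": "play_rows", "kwargs": {"commands": [{"fingers":1,"tx":0.03,"ty":-0.001,"tz":-0.0015,"ax":0,"ay":0,"az":0},{"fingers":1,"tx":0.06,"ty":-0.001,"tz":-0.0015,"ax":0,"ay":0,"az":0},{"fingers":1,"tx":0.09,"ty":-0.001,"tz":-0.0015,"ax":0,"ay":0,"az":0},{"fingers":1,"tx":0.11,"ty":-0.001,"tz":-0.0015,"ax":0,"ay":0,"az":0},{"fingers":1,"tx":0.11,"ty":-0.001,"tz":-0.0015,"ax":0,"ay":0,"az":0}]}}

```text
time_s: 10.95
tcp_pos: [0.5672, 0.229, 0.1221]
ee_rot: [[-0.007, -0.985, -0.172], [-0.004, -0.172, 0.985], [-1.0, 0.008, -0.003]]
wrist_force: [-0.6, -0.5, -1.6]
gripper_width: 0.159
```

{"fn": "play_rows", "kwargs": {"commands": [{"fingers":1,"tx":0,"ty":0,"tz":0,"ax":0,"ay":0,"az":0},{"fingers":1,"tx":0,"ty":0,"tz":0,"ax":0,"ay":0,"az":0},{"fingers":1,"tx":0,"ty":0,"tz":0,"ax":0,"ay":0,"az":0}]}}

```text
time_s: 11.2
tcp_pos: [0.5702, 0.2321, 0.1278]
ee_rot: [[0.003, -0.985, -0.175], [0.002, -0.175, 0.985], [-1.0, -0.003, 0.001]]
wrist_force: [-0.6, 0.0, -0.3]
gripper_width: 0.167
```

Run:
```python
from h import *
st=r.sense();print(st["tcp_pos"],st["wrist_force"],st["gripper_width"]); plan([([.5688,.2312,.098],100.1)])
p=viewer.capture("wrist"); save(p,"w6.png",(230,115,460,290),3.4)
```

```text
[0.57021237 0.23214562 0.127785  ] [-0.55191676  0.01549603 -0.30023659] 0.16675222448439642
t [0.0397, 0.0022, -0.001] a [-0.0002, 0.0003, 0.001] rows 0.7
```

View pics/w6.png

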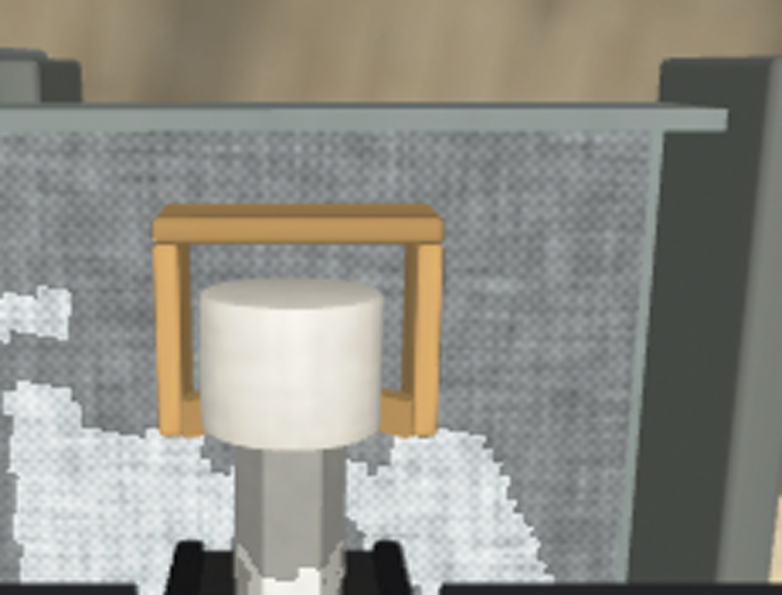

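The gauge is at crop (291,370) and the pocket frame is centred at 298, so it's about 1–1.5 mm off across, which the next step corrects.

Run:
```python
from h import *
st=r.sense(); p=viewer.capture("wrist"); C=cam(p,st); print(st["tcp_pos"])
yaw=np.radians(10.1); ex=np.array([np.cos(yaw),np.sin(yaw)]); ey=np.array([-ex[1],ex[0]]); cr=np.array([.5688,.2312])-.004*ey
for dx,dy,z,obs in((0,-.048,.0885,(317.8,186.5)),(0,-.0175,.0885,(317.8,243.5)),(0,-.048,.0885,0)): print(proj(p,[*(cr+ey*dy),z],C).round(1),obs)
plan([([.5688,.2312,.098],100.1)])
```

```text
[0.57002054 0.23231237 0.12770568]
[319.8 183.4] (317.8, 186.5)
[319.6 240.6] (317.8, 243.5)
[319.8 183.4] 0
t [0.0394, 0.0017, -0.0014] a [-0.0, 0.0003, 0.0008] rows 0.7
```

{"fn": "play_rows", "kwargs": {"commands": [{"fingers":1,"tx":0.012,"ty":0.0018,"tz":0.0006,"ax":0,"ay":0,"az":0},{"fingers":1,"tx":0.024,"ty":0.0018,"tz":0.0006,"ax":0,"ay":0,"az":0},{"fingers":1,"tx":0.034,"ty":0.0018,"tz":0.0006,"ax":0,"ay":0,"az":0},{"fingers":1,"tx":0.038,"ty":0.0018,"tz":0.0006,"ax":0,"ay":0,"az":0},{"fingers":1,"tx":0.038,"ty":0.0018,"tz":0.0006,"ax":0,"ay":0,"az":0}]}}

```text
time_s: 11.72
tcp_pos: [0.5669, 0.232, 0.0958]
ee_rot: [[-0.003, -0.984, -0.175], [-0.002, -0.175, 0.984], [-1.0, 0.003, -0.001]]
wrist_force: [0.3, 0.2, -1.1]
gripper_width: 0.164
```

{"fn": "play_rows", "kwargs": {"commands": [{"fingers":1,"tx":0,"ty":0,"tz":0,"ax":0,"ay":0,"az":0},{"fingers":1,"tx":0,"ty":0,"tz":0,"ax":0,"ay":0,"az":0},{"fingers":1,"tx":0,"ty":0,"tz":0,"ax":0,"ay":0,"az":0}]}}

```text
time_s: 11.97
tcp_pos: [0.568, 0.2326, 0.0979]
ee_rot: [[0.001, -0.984, -0.176], [0.0, -0.176, 0.984], [-1.0, -0.001, 0.0]]
wrist_force: [-0.0, 0.6, -1.6]
gripper_width: 0.164
```

Run:
```python
from h import *
st=r.sense();print(st["tcp_pos"],st["wrist_force"],st["gripper_width"]); plan([([.5685,.2325,.0925],100.1)])
p=viewer.capture("wrist"); save(p,"w7.png",(230,115,460,290),3.4)
```

```text
[0.56800417 0.23264217 0.09793407] [-0.03906949  0.6083562  -1.59583738] 0.16382581453182243
t [0.0072, -0.0006, -0.0003] a [0.0001, 0.0001, 0.0003] rows 0.1
```

View pics/w7.png

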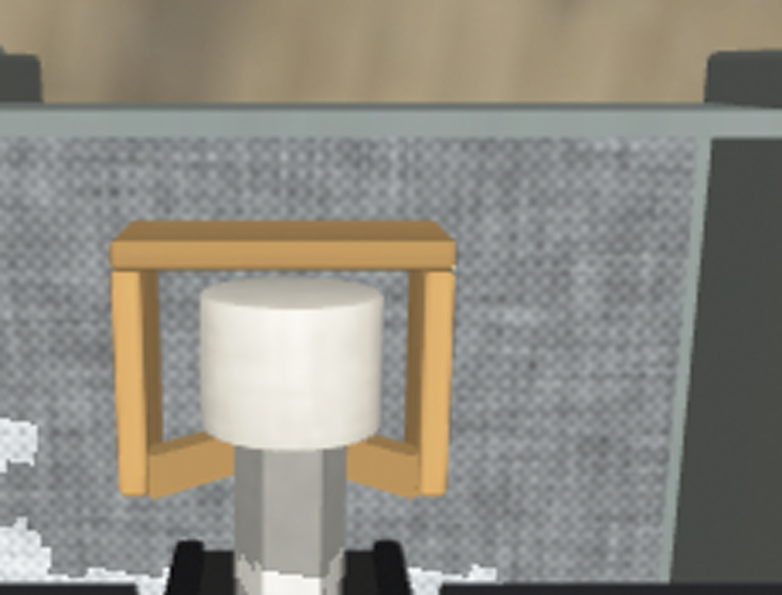

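Run:
```python
from h import *
p=viewer.capture("wrist"); Mi=np.linalg.inv(np.array(p["mount"])); st=r.sense(); print(st["tcp_pos"])
def tp(X): c=(Mi@np.array([*X,1]))[:3]; v=np.array([p["fx"]*c[0]/c[2]+p["cx"],p["fy"]*c[1]/c[2]+p["cy"]]); return v.round(1),((v[1]-115)*3.4).round(1)
h=st["tcp_pos"][2]-.0885
for o in(0,.0005): print(tp((h,0,-.004+o-.048)),"obs270",tp((h,0,-.004+o-.0175)),"obs495", tp((-.002,0,-.004+o-.045)),"obs ~308",tp((-.002,0,-.004+o-.027)),"obs447")
```

```text
[0.56793182 0.23256346 0.09793827]
(array([317.4, 194.7]), np.float64(271.1)) obs270 (array([317.2, 261.3]), np.float64(497.5)) obs495 (array([317.6, 206.8]), np.float64(312.1)) obs ~308 (array([317.5, 249.3]), np.float64(456.5)) obs447
(array([317.4, 195.9]), np.float64(275.0)) obs270 (array([317.2, 262.3]), np.float64(501.0)) obs495 (array([317.6, 208. ]), np.float64(316.2)) obs ~308 (array([317.5, 250.4]), np.float64(460.4)) obs447
```

Seat and gauge agree to within about 0.7 mm. Lowering the last 5.5 mm.

{"fn": "play_rows", "kwargs": {"commands": [{"fingers":1,"tx":0.002,"ty":-0.0012,"tz":0.0007,"ax":0,"ay":0,"az":0},{"fingers":1,"tx":0.004,"ty":-0.0012,"tz":0.0007,"ax":0,"ay":0,"az":0},{"fingers":1,"tx":0.006,"ty":-0.0012,"tz":0.0007,"ax":0,"ay":0,"az":0},{"fingers":1,"tx":0.007,"ty":-0.0012,"tz":0.0007,"ax":0,"ay":0,"az":0},{"fingers":1,"tx":0.007,"ty":-0.0012,"tz":0.0007,"ax":0,"ay":0,"az":0}]}}

```text
time_s: 12.48
tcp_pos: [0.5688, 0.2332, 0.0924]
ee_rot: [[0.001, -0.984, -0.176], [0.0, -0.176, 0.984], [-1.0, -0.001, -0.0]]
wrist_force: [1.1, 0.4, -0.6]
gripper_width: 0.165
```

{"fn": "play_rows", "kwargs": {"commands": [{"fingers":1,"tx":0,"ty":0,"tz":0,"ax":0,"ay":0,"az":0},{"fingers":1,"tx":0,"ty":0,"tz":0,"ax":0,"ay":0,"az":0},{"fingers":1,"tx":0,"ty":0,"tz":0,"ax":0,"ay":0,"az":0}]}}

```text
time_s: 12.73
tcp_pos: [0.5688, 0.2332, 0.0924]
ee_rot: [[0.001, -0.984, -0.176], [0.0, -0.176, 0.984], [-1.0, -0.001, 0.0]]
wrist_force: [1.9, -0.1, -0.6]
gripper_width: 0.165
```

{"fn": "play_rows", "kwargs": {"commands": [{"fingers":1,"tx":0.001,"ty":0,"tz":0,"ax":0,"ay":0,"az":0},{"fingers":1,"tx":0.002,"ty":0,"tz":0,"ax":0,"ay":0,"az":0},{"fingers":1,"tx":0.002,"ty":0,"tz":0,"ax":0,"ay":0,"az":0},{"fingers":1,"tx":0.002,"ty":0,"tz":0,"ax":0,"ay":0,"az":0}]}}

```text
time_s: 13.07
tcp_pos: [0.5689, 0.2332, 0.0921]
ee_rot: [[0.001, -0.984, -0.176], [0.0, -0.176, 0.984], [-1.0, -0.001, 0.0]]
wrist_force: [0.0, -0.1, 4.9]
gripper_width: 0.163
```

Contact shows as a 5 N upward force, so the gauge is seated. Releasing gently.

{"fn": "play_rows", "kwargs": {"commands": [{"fingers":0.6,"tx":-0.0015,"ty":0,"tz":0,"ax":0,"ay":0,"az":0},{"fingers":0.5,"tx":-0.0015,"ty":0,"tz":0,"ax":0,"ay":0,"az":0},{"fingers":0.4,"tx":-0.0015,"ty":0,"tz":0,"ax":0,"ay":0,"az":0},{"fingers":0.4,"tx":-0.0015,"ty":0,"tz":0,"ax":0,"ay":0,"az":0},{"fingers":0.4,"tx":-0.0015,"ty":0,"tz":0,"ax":0,"ay":0,"az":0}]}}

```text
time_s: 13.48
tcp_pos: [0.5683, 0.233, 0.0916]
ee_rot: [[-0.001, -0.984, -0.175], [-0.0, -0.175, 0.984], [-1.0, 0.001, -0.0]]
wrist_force: [-0.7, -0.9, -0.4]
gripper_width: 0.292
```

{"fn": "play_rows", "kwargs": {"commands": [{"fingers":0.3,"tx":0,"ty":0,"tz":0,"ax":0,"ay":0,"az":0},{"fingers":0.3,"tx":0,"ty":0,"tz":0,"ax":0,"ay":0,"az":0},{"fingers":0.3,"tx":-0.01,"ty":0,"tz":0,"ax":0,"ay":0,"az":0},{"fingers":0.3,"tx":-0.03,"ty":0,"tz":0,"ax":0,"ay":0,"az":0},{"fingers":0.3,"tx":-0.06,"ty":0,"tz":0,"ax":0,"ay":0,"az":0}]}}

```text
time_s: 13.9
tcp_pos: [0.5673, 0.2324, 0.1358]
ee_rot: [[-0.004, -0.985, -0.175], [-0.002, -0.175, 0.985], [-1.0, 0.004, -0.002]]
wrist_force: [0.7, 0.6, -0.1]
gripper_width: 0.349
```

{"fn": "play_rows", "kwargs": {"commands": [{"fingers":0.3,"tx":-0.1,"ty":0,"tz":0,"ax":0,"ay":0,"az":0},{"fingers":0.3,"tx":-0.1,"ty":0,"tz":0,"ax":0,"ay":0,"az":0},{"fingers":0.3,"tx":-0.1,"ty":0,"tz":0,"ax":0,"ay":0,"az":0},{"fingers":0.3,"tx":-0.1,"ty":0,"tz":0,"ax":0,"ay":0,"az":0}]}}

```text
time_s: 14.23
tcp_pos: [0.5695, 0.2338, 0.2154]
ee_rot: [[0.005, -0.984, -0.176], [0.004, -0.176, 0.984], [-1.0, -0.006, 0.003]]
wrist_force: [0.3, -0.6, -1.6]
gripper_width: 0.35
```

Run:
```python
from h import *
st=r.sense();print(st["tcp_pos"],st["gripper_width"]); p=viewer.capture("wrist"); save(p,"w8.png",(230,60,460,290),2.6)
C=cam(p,st); yaw=np.radians(10.1); ex=np.array([np.cos(yaw),np.sin(yaw)]); ey=np.array([-ex[1],ex[0]]); cr=np.array([.5689,.2332])-.004*ey
f=lambda X:((proj(p,X,C)-[230,60])*2.6).round(0)
for dy,z in((-.048,.0885),(-.045,.0943),(-.027,.0943),(-.0175,.0885),(.026,.0885),(.035,.0947),(.045,.0947),(.048,.0885)): print(dy,f([*(cr+ey*dy),z]))
bar=cr-.103*ex+.058*ey; print("bar",bar,f([*bar,.0925]))
plan([([*bar,.19],100.1),([*bar,.096],100.1)])
```

```text
[0.56953836 0.23381189 0.21539678] 0.3495154289974522
-0.048 [229. 281.]
-0.045 [229. 293.]
-0.027 [229. 357.]
-0.0175 [229. 385.]
0.026 [228. 523.]
0.035 [228. 558.]
0.045 [228. 588.]
0.048 [228. 588.]
bar [0.45802637 0.2683004 ] [555. 624.]
t [0.0306, 0.1368, 0.0718] a [-0.0, 0.0004, 0.0005] rows 2.8
t [0.1253, 0.0, 0.0] a [0.0, 0.0, 0.0] rows 2.3
```

The viewing limit is reached, so I'll check the seating numerically.

Run:
```python
from h import *
st=r.sense(); p=viewer.capture("wrist"); im=p["image"].astype(int)
print("col profile 316, rows 160-290"); print(im[160:290:2,314:318].mean((1,2)).round().astype(int).tolist())
for row in(186,192,215,235,255,282): print(row,im[row,285:350].mean(1).round().astype(int).tolist())
print("R-B row192/261"); 
for row in(204,262): print(row,(im[row,285:350,0]-im[row,285:350,2]).tolist())
```

```text
col profile 316, rows 160-290
[128, 99, 136, 131, 139, 131, 163, 255, 255, 255, 255, 255, 255, 255, 255, 255, 255, 255, 255, 185, 231, 230, 229, 229, 229, 230, 230, 229, 231, 232, 231, 229, 229, 230, 230, 230, 231, 231, 230, 229, 229, 229, 230, 232, 231, 230, 230, 232, 231, 232, 234, 233, 234, 234, 140, 143, 63, 122, 253, 255, 255, 255, 255, 255, 172]
186 [163, 148, 155, 157, 155, 134, 89, 101, 131, 141, 138, 135, 138, 140, 195, 221, 238, 248, 251, 253, 254, 254, 255, 255, 255, 255, 255, 255, 255, 255, 255, 255, 255, 255, 255, 255, 255, 255, 254, 253, 252, 249, 244, 229, 197, 130, 133, 138, 128, 134, 134, 120, 95, 120, 202, 156, 156, 157, 159, 178, 207, 212, 218, 211, 197]
192 [182, 210, 221, 221, 221, 201, 90, 102, 131, 134, 130, 127, 134, 131, 148, 220, 237, 245, 250, 251, 253, 254, 255, 255, 255, 255, 255, 255, 255, 255, 255, 255, 255, 255, 255, 255, 255, 255, 254, 253, 251, 248, 243, 231, 194, 107, 118, 125, 117, 128, 127, 120, 95, 126, 215, 221, 221, 222, 212, 203, 196, 196, 202, 199, 192]
215 [217, 198, 202, 195, 191, 206, 203, 208, 211, 204, 206, 216, 212, 205, 204, 199, 195, 
[... 1077 characters left out ...]
54, 254, 253, 252, 250, 246, 235, 213, 118, 101, 101, 102, 102, 102, 101, 117, 196, 216, 214, 212, 198, 189, 182, 183, 177, 25, 29, 29, 29]
R-B row192/261
204 [12, 106, 91, 93, 93, 105, 112, 115, 115, 115, 114, 114, 116, 116, 115, 115, 116, 116, 115, 106, 33, 8, 8, 8, 9, 10, 9, 7, 7, 6, 9, 8, 8, 8, 8, 8, 7, 8, 19, 80, 116, 115, 116, 115, 115, 115, 115, 116, 115, 115, 115, 115, 115, 111, 104, 93, 92, 96, 70, -5, -7, -6, -5, -7, -5]
262 [-6, -5, 13, 74, 76, 77, 83, 108, 85, 102, 115, 114, 115, 114, 115, 114, 114, 114, 89, 84, 52, 9, 7, 7, 8, 11, 8, 7, 8, 8, 8, 7, 8, 8, 7, 8, 8, 8, 17, 85, 86, 95, 115, 115, 115, 115, 115, 115, 115, 110, 84, 95, 79, 72, 74, 71, 52, 2, -7, -7, -7, -8, -9, -8, -6]
```

Rows and columns match the predicted seated gauge to about 1 mm: long end at rows 173–198, short end at 276–287, handle centred at column 314.5 in both rests. Next I'll close the drawer by its pull.

{"fn": "play_rows", "kwargs": {"commands": [{"fingers":0.45,"tx":0.02,"ty":0.137,"tz":0.072,"ax":0,"ay":0,"az":0},{"fingers":0.45,"tx":0.02,"ty":0.137,"tz":0.072,"ax":0,"ay":0,"az":0},{"fingers":0.45,"tx":0.02,"ty":0.137,"tz":0.072,"ax":0,"ay":0,"az":0},{"fingers":0.45,"tx":0.02,"ty":0.137,"tz":0.072,"ax":0,"ay":0,"az":0},{"fingers":0.45,"tx":0.02,"ty":0.137,"tz":0.072,"ax":0,"ay":0,"az":0}]}}

```text
time_s: 14.75
tcp_pos: [0.456, 0.2681, 0.1957]
ee_rot: [[-0.002, -0.984, -0.178], [-0.002, -0.178, 0.984], [-1.0, 0.003, -0.002]]
wrist_force: [0.3, -0.4, 0.4]
gripper_width: 0.276
```

{"fn": "play_rows", "kwargs": {"commands": [{"fingers":0.45,"tx":0,"ty":0,"tz":0,"ax":0,"ay":0,"az":0},{"fingers":0.45,"tx":0,"ty":0,"tz":0,"ax":0,"ay":0,"az":0},{"fingers":0.45,"tx":0,"ty":0,"tz":0,"ax":0,"ay":0,"az":0}]}}

```text
time_s: 15.0
tcp_pos: [0.4587, 0.268, 0.1965]
ee_rot: [[-0.0, -0.985, -0.174], [-0.001, -0.174, 0.985], [-1.0, 0.0, -0.0]]
wrist_force: [-0.0, -0.4, -0.0]
gripper_width: 0.275
```

Run:
```python
from h import *
st=r.sense();p=viewer.capture("wrist");C=cam(p,st);print(st["tcp_pos"],st["gripper_width"])
yaw=np.radians(10.1); ex=np.array([np.cos(yaw),np.sin(yaw)]); ey=np.array([-ex[1],ex[0]]);bar=np.array([.4580,.2683])
uv=proj(p,[*(bar-.02*ey),.0885],C); print(uv)
v=int(uv[1]); print(p["image"][v,280:360].mean(1).round().astype(int).tolist())
plan([([*bar,.096],100.1)])
```

```text
[0.45867773 0.26796161 0.19649544] 0.2748081600300474
[316.91396016 217.14903568]
[145, 145, 145, 145, 143, 143, 143, 143, 143, 144, 144, 144, 144, 143, 140, 137, 135, 133, 129, 127, 123, 120, 118, 117, 118, 119, 119, 120, 118, 119, 142, 222, 241, 250, 253, 254, 254, 253, 248, 235, 208, 121, 136, 199, 201, 203, 206, 208, 209, 209, 210, 212, 212, 212, 213, 214, 215, 215, 214, 213, 212, 210, 208, 205, 201, 197, 193, 191, 190, 189, 186, 186, 185, 184, 183, 181, 179, 180, 182, 182]
t [0.1341, 0.0007, 0.0007] a [-0.0004, -0.0001, -0.0001] rows 2.4
```

{"fn": "play_rows", "kwargs": {"commands": [{"fingers":0.45,"tx":0.04,"ty":0.0007,"tz":0,"ax":0,"ay":0,"az":0},{"fingers":0.45,"tx":0.08,"ty":0.0007,"tz":0,"ax":0,"ay":0,"az":0},{"fingers":0.45,"tx":0.11,"ty":0.0007,"tz":0,"ax":0,"ay":0,"az":0},{"fingers":0.45,"tx":0.133,"ty":0.0007,"tz":0,"ax":0,"ay":0,"az":0},{"fingers":0.45,"tx":0.133,"ty":0.0007,"tz":0,"ax":0,"ay":0,"az":0}]}}

```text
time_s: 15.47
tcp_pos: [0.456, 0.266, 0.0933]
ee_rot: [[-0.006, -0.985, -0.173], [-0.006, -0.173, 0.985], [-1.0, 0.007, -0.004]]
wrist_force: [0.2, -0.5, 0.2]
gripper_width: 0.275
```

{"fn": "play_rows", "kwargs": {"commands": [{"fingers":0.7,"tx":0,"ty":0,"tz":0,"ax":0,"ay":0,"az":0},{"fingers":0.7,"tx":0,"ty":0,"tz":0,"ax":0,"ay":0,"az":0},{"fingers":0.7,"tx":0,"ty":0,"tz":0,"ax":0,"ay":0,"az":0}]}}

```text
time_s: 15.72
tcp_pos: [0.4584, 0.2688, 0.0986]
ee_rot: [[0.002, -0.984, -0.175], [0.002, -0.175, 0.984], [-1.0, -0.003, 0.002]]
wrist_force: [-0.0, -0.3, 0.5]
gripper_width: 0.172
```

{"fn": "play_rows", "kwargs": {"commands": [{"fingers":0.7,"tx":0,"ty":-0.006,"tz":0,"ax":0,"ay":0,"az":0},{"fingers":0.7,"tx":0,"ty":-0.014,"tz":0,"ax":0,"ay":0,"az":0},{"fingers":0.7,"tx":0,"ty":-0.025,"tz":0,"ax":0,"ay":0,"az":0},{"fingers":0.7,"tx":0,"ty":-0.037,"tz":0,"ax":0,"ay":0,"az":0},{"fingers":0.7,"tx":0,"ty":-0.048,"tz":0,"ax":0,"ay":0,"az":0}]}}

```text
time_s: 16.13
tcp_pos: [0.4939, 0.2746, 0.0975]
ee_rot: [[0.0, -0.984, -0.176], [0.0, -0.176, 0.984], [-1.0, -0.0, 0.0]]
wrist_force: [-2.7, -0.3, 2.2]
gripper_width: 0.147
```

{"fn": "play_rows", "kwargs": {"commands": [{"fingers":0.7,"tx":0,"ty":-0.012,"tz":0,"ax":0,"ay":0,"az":0},{"fingers":0.7,"tx":0,"ty":-0.024,"tz":0,"ax":0,"ay":0,"az":0},{"fingers":0.7,"tx":0,"ty":-0.036,"tz":0,"ax":0,"ay":0,"az":0},{"fingers":0.7,"tx":0,"ty":-0.048,"tz":0,"ax":0,"ay":0,"az":0},{"fingers":0.7,"tx":0,"ty":-0.056,"tz":0,"ax":0,"ay":0,"az":0}]}}

```text
time_s: 16.55
tcp_pos: [0.5355, 0.282, 0.097]
ee_rot: [[0.0, -0.985, -0.175], [0.0, -0.175, 0.985], [-1.0, -0.0, -0.0]]
wrist_force: [-2.9, 0.4, 2.1]
gripper_width: 0.148
```

{"fn": "play_rows", "kwargs": {"commands": [{"fingers":0.7,"tx":0,"ty":-0.007,"tz":0,"ax":0,"ay":0,"az":0},{"fingers":0.7,"tx":0,"ty":-0.014,"tz":0,"ax":0,"ay":0,"az":0},{"fingers":0.7,"tx":0,"ty":-0.021,"tz":0,"ax":0,"ay":0,"az":0},{"fingers":0.7,"tx":0,"ty":-0.027,"tz":0,"ax":0,"ay":0,"az":0},{"fingers":0.7,"tx":0,"ty":-0.03,"tz":0,"ax":0,"ay":0,"az":0}]}}

```text
time_s: 16.97
tcp_pos: [0.5568, 0.2858, 0.097]
ee_rot: [[0.0, -0.984, -0.175], [-0.0, -0.175, 0.984], [-1.0, -0.0, -0.0]]
wrist_force: [-3.2, -0.5, -0.5]
gripper_width: 0.152
```

{"fn": "play_rows", "kwargs": {"commands": [{"fingers":0.7,"tx":0,"ty":-0.004,"tz":0,"ax":0,"ay":0,"az":0},{"fingers":0.7,"tx":0,"ty":-0.008,"tz":0,"ax":0,"ay":0,"az":0},{"fingers":0.7,"tx":0,"ty":-0.012,"tz":0,"ax":0,"ay":0,"az":0},{"fingers":0.7,"tx":0,"ty":-0.014,"tz":0,"ax":0,"ay":0,"az":0},{"fingers":0.7,"tx":0,"ty":-0.014,"tz":0,"ax":0,"ay":0,"az":0}]}}

```text
time_s: 17.38
tcp_pos: [0.5671, 0.2877, 0.0971]
ee_rot: [[0.001, -0.984, -0.176], [0.0, -0.176, 0.984], [-1.0, -0.001, 0.0]]
wrist_force: [0.1, -0.7, -1.3]
gripper_width: 0.148
```

{"fn": "play_rows", "kwargs": {"commands": [{"fingers":0.7,"tx":0,"ty":-0.0015,"tz":0,"ax":0,"ay":0,"az":0},{"fingers":0.7,"tx":0,"ty":-0.003,"tz":0,"ax":0,"ay":0,"az":0},{"fingers":0.7,"tx":0,"ty":-0.003,"tz":0,"ax":0,"ay":0,"az":0}]}}

```text
time_s: 17.63
tcp_pos: [0.5689, 0.288, 0.0971]
ee_rot: [[0.0, -0.984, -0.176], [-0.0, -0.176, 0.984], [-1.0, -0.0, -0.0]]
wrist_force: [-1.6, -0.6, -0.6]
gripper_width: 0.145
```

{"fn": "play_rows", "kwargs": {"commands": [{"fingers":0.7,"tx":0,"ty":-0.002,"tz":0,"ax":0,"ay":0,"az":0},{"fingers":0.7,"tx":0,"ty":-0.003,"tz":0,"ax":0,"ay":0,"az":0},{"fingers":0.7,"tx":0,"ty":-0.003,"tz":0,"ax":0,"ay":0,"az":0}]}}

```text
time_s: 17.88
tcp_pos: [0.5705, 0.2883, 0.097]
ee_rot: [[-0.001, -0.985, -0.175], [-0.001, -0.175, 0.985], [-1.0, 0.001, -0.0]]
wrist_force: [-3.5, 0.0, -0.1]
gripper_width: 0.151
```

{"fn": "play_rows", "kwargs": {"commands": [{"fingers":0.7,"tx":0,"ty":-0.002,"tz":0,"ax":0,"ay":0,"az":0},{"fingers":0.7,"tx":0,"ty":-0.003,"tz":0,"ax":0,"ay":0,"az":0},{"fingers":0.7,"tx":0,"ty":-0.003,"tz":0,"ax":0,"ay":0,"az":0}]}}

```text
time_s: 18.13
tcp_pos: [0.5707, 0.2883, 0.0969]
ee_rot: [[-0.005, -0.985, -0.175], [-0.002, -0.175, 0.985], [-1.0, 0.006, -0.001]]
wrist_force: [-9.4, -0.3, 3.7]
gripper_width: 0.153
```

The drawer is on its stop: 9 N and no further travel. Centring the fingers on the bar and leaving upward.

{"fn": "play_rows", "kwargs": {"commands": [{"fingers":0.7,"tx":0,"ty":0.005,"tz":0,"ax":0,"ay":0,"az":0},{"fingers":0.5,"tx":0,"ty":0.006,"tz":0,"ax":0,"ay":0,"az":0},{"fingers":0.5,"tx":0,"ty":0.006,"tz":0,"ax":0,"ay":0,"az":0},{"fingers":0.5,"tx":0,"ty":0.006,"tz":0,"ax":0,"ay":0,"az":0}]}}

```text
time_s: 18.47
tcp_pos: [0.5698, 0.2883, 0.0977]
ee_rot: [[0.002, -0.984, -0.176], [0.001, -0.176, 0.984], [-1.0, -0.002, 0.001]]
wrist_force: [0.2, 0.1, 0.5]
gripper_width: 0.237
```

{"fn": "play_rows", "kwargs": {"commands": [{"fingers":0.5,"tx":-0.02,"ty":0,"tz":0,"ax":0,"ay":0,"az":0},{"fingers":0.5,"tx":-0.06,"ty":0,"tz":0,"ax":0,"ay":0,"az":0},{"fingers":0.5,"tx":-0.11,"ty":0,"tz":0,"ax":0,"ay":0,"az":0},{"fingers":0.5,"tx":-0.16,"ty":0,"tz":0,"ax":0,"ay":0,"az":0},{"fingers":0.5,"tx":-0.16,"ty":0,"tz":0,"ax":0,"ay":0,"az":0}]}}

```text
time_s: 18.88
tcp_pos: [0.5734, 0.29, 0.227]
ee_rot: [[0.016, -0.984, -0.177], [0.009, -0.177, 0.984], [-1.0, -0.017, 0.006]]
wrist_force: [0.9, 0.4, 2.0]
gripper_width: 0.248
```

Run:
```python
from h import *
st=r.sense();p=viewer.capture("wrist");C=cam(p,st);print(st["tcp_pos"],st["wrist_force"])
yaw=np.radians(10.1); ex=np.array([np.cos(yaw),np.sin(yaw)]); ey=np.array([-ex[1],ex[0]])
c0=np.array([.7075,.3129])
for s in(0,.004):
  b=c0-ex*(.143+s); uv=proj(p,[*(b-.02*ey),.0885],C); print(s,b,uv.round(1))
b=c0-ex*.143
v=int(uv[1]); print(v,p["image"][v,290:350].mean(1).round().astype(int).tolist())
# chest top front edge vs drawer front: row profile left part
for v in(190,215): print(v,p["image"][v,180:300:2].mean(1).round().astype(int).tolist())
for x,z in((-.1,.118),(-.1,.1105),(-.108,.1105)): print(x,z,proj(p,[*(c0+ex*x-.02*ey),z],C).round(1))
q=viewer.capture("top")
for k,z in(("link_casting",.01),("tally_counter",.018),("cap_casting",.01),("elbow_casting",.02)):
    for d in spotter.find_in(k,q)[:1]: print(k,round(d["score"],2),np.round(d["uv"]))
```

```text
[0.57341222 0.29004617 0.22702277] [0.88831514 0.35522285 2.01303289]
0 [0.56671605 0.28782256] [327.7 205.9]
0.004 [0.56277803 0.28712109] [332.7 206. ]
205 [128, 129, 129, 130, 131, 151, 210, 211, 212, 213, 212, 202, 136, 134, 134, 133, 147, 204, 204, 204, 206, 209, 202, 139, 138, 138, 137, 153, 211, 208, 172, 211, 236, 247, 251, 254, 251, 245, 229, 202, 166, 206, 206, 203, 203, 202, 201, 204, 206, 208, 210, 210, 209, 206, 205, 203, 203, 204, 206, 205]
190 [231, 230, 230, 230, 230, 232, 232, 233, 233, 231, 231, 231, 229, 223, 147, 147, 147, 231, 231, 231, 231, 230, 229, 228, 228, 229, 230, 231, 230, 231, 231, 231, 232, 233, 233, 233, 234, 234, 234, 233, 232, 231, 130, 96, 173, 197, 200, 201, 179, 67, 68, 67, 77, 68, 70, 112, 123, 177, 176, 176]
215 [232, 233, 235, 235, 235, 233, 233, 232, 231, 232, 232, 233, 234, 233, 233, 232, 231, 232, 233, 233, 231, 231, 232, 232, 232, 232, 231, 233, 234, 234, 233, 233, 232, 232, 232, 232, 231, 232, 232, 232, 232, 232, 220, 138, 91, 198, 200, 202, 202, 124, 67, 67, 71, 68, 68, 131, 148, 210, 214, 214]
-0.1 0.118 [269.1 213.7]
-0.1 0.1105 [270.5 211.5]
-0.108 0.1105 [281.3 211.6]
link_casting 0.75 [353. 286.]
tally_counter 0.87 [432. 210.]
cap_casting 0.69 [403. 151.]
elbow_casting 0.81 [458. 159.]
```

{"fn": "play_rows", "kwargs": {"commands": [{"fingers":0.5,"tx":-0.02,"ty":0,"tz":0,"ax":0,"ay":0,"az":0},{"fingers":0.5,"tx":-0.02,"ty":0,"tz":0,"ax":0,"ay":0,"az":0},{"fingers":0.5,"tx":-0.02,"ty":0,"tz":0,"ax":0,"ay":0,"az":0},{"fingers":0.5,"tx":-0.02,"ty":0,"tz":0,"ax":0,"ay":0,"az":0},{"fingers":0.5,"tx":-0.02,"ty":0,"tz":0,"ax":0,"ay":0,"az":0}]}}

```text
time_s: 19.6
tcp_pos: [0.5685, 0.2878, 0.231]
ee_rot: [[-0.002, -0.984, -0.175], [-0.001, -0.175, 0.984], [-1.0, 0.002, -0.001]]
wrist_force: [0.5, 0.7, -0.6]
gripper_width: 0.25
```

Run:
```python
from h import *
print(r.sense()["tcp_pos"]); print(job.finish_job())
```

```text
[0.56848631 0.28781441 0.23101202]
the job is handed in; nothing more can be done
None
```

I pulled the top drawer out to about 110 mm and laid the steel go/no-go gauge in its empty rests, longer end to the right. I let it go only once it was seated, then slid the drawer home at about 0.1 m/s. The job was handed in at 19.6 s; no verdict is reported.

**Last checks**
- **Gauge seating:** measured in the wrist image just after release, it was within about 1 mm of the seated place and parallel to the rests. I had used up the 12 picture views, so I checked this by pixel measurements, not by eye. I could not check it again once the drawer was shut.
- **Drawer:** the last push stopped dead at 9 N, and the pull sits where it should when shut, to about 1 mm.
- **Bystanders:** in the top view each of the four was found within about 4 pixels (roughly 8 mm) of its starting place. That is about the detector's own scatter, and the arm never went near them.

**What disagreed**
- **Seat position:** the first close view put the seat about 2 mm further right than the nearer views did, so I used the nearer views.
- **Gauge detection:** in the first close view the detector reported only the purple look-alikes, so I took the steel gauge's position from the picture itself.

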